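# Carry on the staggered stack of tins

## Robot

A 7-joint arm with a two-finger parallel gripper is mounted at the origin on the work surface. World frame = base frame: x ahead of the robot, y to its left, z up, the work surface at z = 0. Lengths are in m, angles in rad, forces in N, time in s.
With the tool pointing down it reaches from about 0.425 to 0.95 m from the base axis. Payload 16.7 kg.
Tool frame: the origin (TCP) lies where the fingers leave the gripper's body, on its centre line; the fingertips stand 97 mm ahead of it and the grasp point (between the pads) lies 78 mm ahead of it; z points along the fingers, y is the direction in which the jaws open and shut (so a half turn about z gives the same grasp; the last joint's range is limited). The gripper opens to 94 mm and grips with 3 to 60 N. Pads are 16 mm wide; open, the fingers measure 119 mm over their backs; the gripper's body (75 mm by 177 mm) begins 78 mm behind the grasp point.
Start: joints at [1.101, 0.426, 0.074, 1.606, -0.034, 1.111, -0.067], TCP at [0.213, -0.641, 0.303] pointing down, gripper open.
Joint ranges: [-2.85, 2.85], [-0.5, 2.14], [-1.23, 1.37], [0.21, 2.46], [-1.02, 4.16], [0.16, 2.05], [-2.73, 2.73]. Speed limits (rad/s): [1.89, 1.89, 2.39, 2.39, 3.01, 3.01, 3.01].

## Interface

Orientations are given as a unit quaternion [w, x, y, z].
In Python, from plant import ctrl, capture gives the robot as it stands.
- The arm moves only by the tool jog_arm, never from a script. Its argument "deltas" is a list of rows, each a list of 3 entries, a list of its own where there are three numbers: the turn, a rotation vector about the tool's x, y, z scaled (see below), then the shift along the tool's x, y, z scaled (see below), then the gripper command: -1 is fully open, 1 is shut, values between are in proportion. In form: [[[ax, ay, az], [dx, dy, dz], hand], ...]. A call has exactly 5 rows; each row shifts and turns the commanded pose from where the row before left it, along the tool's axes as they then stand; what a row does not reach is not made up. The controller multiplies each number of a shift by 120 mm and each number of a turn by 2 pi rad. A row lasts 1/10 s, in which the tool goes at most 50 mm and 8.59 degrees, less where a joint would pass 70% of its speed; a pose out of reach is approached as far as the arm can. A call with a number of a shift or a turn outside -1 to 1 is refused whole. A call with a gripper value outside its range is refused whole. The fingers move at their own pace and stop on an object; the grip force is fixed at half the most. Time passes only in rows, so rows that do not move let the fingers close, or fill a call up. It gives the time, the measured TCP pose, the force and the opening at its end, in the units of the state.
- ctrl.sense(): the state, without advancing time (a new reading comes with each control period).
- capture(name): name is "scene" or "top" or "wrist"; returns a dict with "pixels" (384x512x3 uint8, red, green, blue), "camera_matrix" (3x3 intrinsics, pixels), "dist" ([k1, k2, p1, p2, k3] as OpenCV has them; the pictures are not rectified), "eye" and "rotation" of the camera in the world; the wrist camera has in their place "mount" (4x4, takes a point from camera to tool coordinates, whose origin is the TCP and whose axes are the flange's). Camera axes: x right, y down, z forward; pixel columns grow to the right and rows downward; lengths in m; the calibration is good to about 2 mm. A picture is of the moment at which its call begins: read the wrist's pose just before it. There is no depth.
- ctrl.job_done(): hands the job in, once; it reports no verdict.
The state is a dict: "t": time; "joint_pos": joint angles; "qvel": joint speeds; "joint_efforts": joint torques, N m; "ee_pos": TCP position; "tcp_rot": TCP orientation; "wrist_force": force on the tool from outside, world axes, zero at the start; "wrist_torque": the same for the moment, N m; "opening": finger opening in m.
Only numpy, scipy, OpenCV 4.12 (cv2) and the standard library are available. Lean on these libraries where they do the work, as an engineer would, in place of code of your own. Each camera call takes 0.05 s, during which the arm holds its last target.

## Task

Take the two lipped tins from the sloping rack and carry on the started stack on the board with them, one at a time, level and keeping the stagger: each new tin is shifted lengthwise to the opposite side from the one beneath it, so that the third lines up with the first and the fourth with the second, and each stands with its feet flat on the lips below, beside the beads. Set the tins down rather than dropping them, do not push the started stack out of place, and leave the plain tin and everything else where it is.

Things in the scene. Friction and masses are not known exactly. Their poses are not given: they have to be found in the camera images.
- tin_a_mid (a point): one of two steel tins to add, in a lane of the sloping rack: 196 long (x) x 60 wide (y) x 50 high, 0.2 to 0.5 kg, flat parallel sides 8 to 44 up, open tub 76 long in the middle, at each end a flat lip 60 long, 44 up, with a raised cross bead (8 wide, 6 high) along its middle, 68 from the tin's middle. Point: the tin's centre, 24 above its underside; x along its length, z out of its open top
- tin_b_mid (a point): the other tin to add, identical to tin_a, in another lane (which lanes varies); same point and axes. Same when turned half round. Underneath, 68 either side of the middle, two cross feet 18 wide, 8 high
- tin_low_mid (a point): bottom tin of the started stack, identical, loose on the blue board; same point and axes. The tins stack 44 apart in height: feet on the lips below, one beside each bead, which takes a lengthwise shift of about 20 (13 to 25)
- tin_high_mid (a point): the second tin of the started stack, standing on the bottom one, shifted about 20 along its length (to either side); same point and axes
- plain_tin_mid (a point): bystander in the rack's remaining lane: plain loaf tin 196 x 60 x 38, open over its whole length, no lips, beads or feet; point 19 above its underside
- rack_mid (a point): fixed blue sloping rack: middle of its sloping surface, 75 above the table; the surface is 225 long x 310 wide and slopes 30 degrees, rising away from the robot along the rack's x (this point's x, y axes are level); three lanes side by side along y, 98 apart, tins lying lengthwise down the slope against a stop 24 high (square to the slope) at the low end
- board: fixed blue board under the stack, 280 x 120 x 15; origin under its centre, x along the stacked tins
- cup: bystander: steel cup, 72 across, 75 high; origin at its foot
- jar: bystander: white jar, 68 across, 95 high; origin at its foot
- spatula: bystander: spatula 240 long lying flat
- bowl: bystander: steel bowl 180 across, 75 high; origin at its foot
- timer: bystander: kitchen timer 75 x 110 x 22; origin under its centre

How it is judged:
On the way, in this order (a step that is already met when the one before it is completed fails the run):
1. one of the two tins stands released as the third layer, in line with the bottom tin, feet on the lips (((x of tin_a_mid in the frame of tin_low_mid between -0.009 and 0.009 m and y of tin_a_mid in the frame of tin_low_mid between -0.01 and 0.01 m and z of tin_a_mid in the frame of tin_low_mid between 0.084 and 0.092 m and angle between the x axis of tin_a_mid and the x axis of tin_low_mid, either way round below 0.1 rad and angle between tin_a_mid's own z axis and vertical below 0.04 rad and contact force between tin_a and the fingers below 0.05 N and linear speed of tin_a below 0.02 m/s and angular speed of tin_a below 0.2 rad/s) or (x of tin_b_mid in the frame of tin_low_mid between -0.009 and 0.009 m and y of tin_b_mid in the frame of tin_low_mid between -0.01 and 0.01 m and z of tin_b_mid in the frame of tin_low_mid between 0.084 and 0.092 m and angle between the x axis of tin_b_mid and the x axis of tin_low_mid, either way round below 0.1 rad and angle between tin_b_mid's own z axis and vertical below 0.04 rad and contact force between tin_b and the fingers below 0.05 N and linear speed of tin_b below 0.02 m/s and angular speed of tin_b below 0.2 rad/s))), for 0.2 s.
2. the other tin stands released as the fourth layer, in line with the second tin (((x of tin_a_mid in the frame of tin_low_mid between -0.009 and 0.009 m and y of tin_a_mid in the frame of tin_low_mid between -0.01 and 0.01 m and z of tin_a_mid in the frame of tin_low_mid between 0.084 and 0.092 m and angle between the x axis of tin_a_mid and the x axis of tin_low_mid, either way round below 0.1 rad and angle between each of tin_a_mid, tin_b_mid's own z axis and vertical below 0.04 rad and contact force between each of tin_a, tin_b and the fingers below 0.05 N and linear speed of each of tin_a, tin_b below 0.02 m/s and angular speed of each of tin_a, tin_b below 0.2 rad/s and x of tin_b_mid in the frame of tin_high_mid between -0.009 and 0.009 m and y of tin_b_mid in the frame of tin_high_mid between -0.01 and 0.01 m and z of tin_b_mid in the frame of tin_high_mid between 0.084 and 0.092 m and angle between the x axis of tin_b_mid and the x axis of tin_high_mid, either way round below 0.1 rad) or (x of tin_b_mid in the frame of tin_low_mid between -0.009 and 0.009 m and y of tin_b_mid in the frame of tin_low_mid between -0.01 and 0.01 m and z of tin_b_mid in the frame of tin_low_mid between 0.084 and 0.092 m and angle between the x axis of tin_b_mid and the x axis of tin_low_mid, either way round below 0.1 rad and angle between each of tin_b_mid, tin_a_mid's own z axis and vertical below 0.04 rad and contact force between each of tin_b, tin_a and the fingers below 0.05 N and linear speed of each of tin_b, tin_a below 0.02 m/s and angular speed of each of tin_b, tin_a below 0.2 rad/s and x of tin_a_mid in the frame of tin_high_mid between -0.009 and 0.009 m and y of tin_a_mid in the frame of tin_high_mid between -0.01 and 0.01 m and z of tin_a_mid in the frame of tin_high_mid between 0.084 and 0.092 m and angle between the x axis of tin_a_mid and the x axis of tin_high_mid, either way round below 0.1 rad))), for 0.2 s.
At the end, for the whole second after the job is handed in: One rack tin is the third layer, in line with the bottom tin, the other the fourth, in line with the second (9 mm lengthwise, 10 sideways, 88 +-4 mm above it, 0.1 rad, level to 0.04), released, still. Started tins within 20 mm, plain tin and bystanders within 30 mm of their starts (((x of tin_a_mid in the frame of tin_low_mid between -0.009 and 0.009 m and y of tin_a_mid in the frame of tin_low_mid between -0.01 and 0.01 m and z of tin_a_mid in the frame of tin_low_mid between 0.084 and 0.092 m and angle between the x axis of tin_a_mid and the x axis of tin_low_mid, either way round below 0.1 rad and angle between each of tin_a_mid, tin_b_mid's own z axis and vertical below 0.04 rad and contact force between each of tin_a, tin_b and the fingers below 0.05 N and linear speed of each of tin_a, tin_b below 0.02 m/s and angular speed of each of tin_a, tin_b below 0.2 rad/s and x of tin_b_mid in the frame of tin_high_mid between -0.009 and 0.009 m and y of tin_b_mid in the frame of tin_high_mid between -0.01 and 0.01 m and z of tin_b_mid in the frame of tin_high_mid between 0.084 and 0.092 m and angle between the x axis of tin_b_mid and the x axis of tin_high_mid, either way round below 0.1 rad) or (x of tin_b_mid in the frame of tin_low_mid between -0.009 and 0.009 m and y of tin_b_mid in the frame of tin_low_mid between -0.01 and 0.01 m and z of tin_b_mid in the frame of tin_low_mid between 0.084 and 0.092 m and angle between the x axis of tin_b_mid and the x axis of tin_low_mid, either way round below 0.1 rad and angle between each of tin_b_mid, tin_a_mid's own z axis and vertical below 0.04 rad and contact force between each of tin_b, tin_a and the fingers below 0.05 N and linear speed of each of tin_b, tin_a below 0.02 m/s and angular speed of each of tin_b, tin_a below 0.2 rad/s and x of tin_a_mid in the frame of tin_high_mid between -0.009 and 0.009 m and y of tin_a_mid in the frame of tin_high_mid between -0.01 and 0.01 m and z of tin_a_mid in the frame of tin_high_mid between 0.084 and 0.092 m and angle between the x axis of tin_a_mid and the x axis of tin_high_mid, either way round below 0.1 rad)) and distance of each of tin_low_mid, tin_high_mid from where it was at the start of the episode below 0.02 m and distance of each of plain_tin_mid, cup, jar, spatula, bowl, timer from where it was at the start of the episode below 0.03 m); the robot touches nothing.
It fails at once if a tin to be stacked is dropped (falling free faster than 0.6 m/s) ((linear speed of tin_a above 0.6 m/s and contact force between tin_a and anything else below 0.05 N) or (linear speed of tin_b above 0.6 m/s and contact force between tin_b and anything else below 0.05 N)).
It fails at once if the started stack is pushed more than 30 mm out of place (distance of any of tin_low_mid, tin_high_mid from where it was at the start of the episode above 0.03 m).
It fails at once if a bystander is moved more than 50 mm (distance of any of plain_tin_mid, cup, jar, spatula, bowl, timer from where it was at the start of the episode above 0.05 m).
It also fails if it takes over 58 s, if anything falls off the work surface, if the arm or the gripper's body presses on something with over 40 N, if the wrist force passes 120 N, or if a joint passes its speed limit or range.

## Working session

There is one attempt and no reset: what is moved stays moved. The work goes in short steps, Python scripts to look and compute and a tool call to move; the robot and the scene stay as the last step left them, time stands still between calls to the robot, and variables do not carry over. Pictures are saved under pics/ and viewed, and the job is handed in when it is done.

Besides the shell and the picture viewer there is one more tool, called after "Emit:" by a JSON object that holds its "name" and its "arguments". jog_arm: Moves the arm, as the interface text tells. Shifts and turns lie within -1 to 1; 1 stands for 120 mm of shift or 2 pi rad of turn. Its arguments: {"type":"object","properties":{"deltas":{"type":"array"}},"required":["deltas"]}

```bash
mkdir -p pics; ls; python3 - <<'E'
from plant import ctrl, capture
import cv2
print(ctrl.sense())
for n in ("scene","top","wrist"):
    c=capture(n); cv2.imwrite(f"pics/{n}0.png",cv2.cvtColor(c["pixels"],cv2.COLOR_RGB2BGR))
    print(n,{k:v.tolist() if hasattr(v,'tolist') else v for k,v in c.items() if k!="pixels"})
E
```

```text
pics
{'t': 0.0, 'joint_pos': array([ 1.10048834,  0.42671624,  0.07384392,  1.60657859, -0.03409996,
        1.1107989 , -0.06709739]), 'qvel': array([ 0.0008904 , -0.00085769,  0.00020049,  0.00089859,  0.00033166,
       -0.0004741 ,  0.00053977]), 'joint_efforts': array([ 1.04540220e-03, -9.35788679e+01,  3.66745345e+00, -4.54182529e+01,
       -4.86407219e-02,  2.01189320e-02,  5.82088251e-05]), 'ee_pos': array([ 0.21273886, -0.64028013,  0.30199839]), 'tcp_rot': array([-6.04476432e-04,  9.87164391e-01,  1.59706231e-01, -1.42184348e-04]), 'wrist_force': array([-0.11545285, -0.6068332 ,  0.56362216]), 'wrist_torque': array([-0.03276978,  0.02727884,  0.00236311]), 'opening': 0.09409078386299485}
scene {'camera_matrix': [[387.74985346239987, 0.0, 253.71009713715827], [0.0, 387.74985346239987, 192.19797808090408], [0.0, 0.0, 1.0]], 'dist': [-0.1023082926280547, 0.0, 0.0, 0.0, 0.0], 'eye': [1.2052183249134947, 0.27035295915805285, 0.8711275003161527], 'rotation': [-0.20765440159427226, 0.5837379675826428, 0.7365428592840932, -0.2713563176685273]}
top {'camera_matrix': [[390.77012854581926, 0.0, 249.8804658828757], [0.0, 390.77012854581926, 189.32558899631206], [0.0, 0.0, 1.0]], 'dist': [-0.13639470596566503, 0.0, 0.0, 0.0, 0.0], 'eye': [0.43146071700367306, 0.10777995508477672, 1.1798944312651722], 'rotation': [-0.032530877435724664, 0.7063449381120045, -0.7060216394296972, 0.03939562252094915]}
wrist {'camera_matrix': [[265.0621773870818, 0.0, 256.82952777389784], [0.0, 265.0621773870818, 187.42957221683588], [0.0, 0.0, 1.0]], 'dist': [0.0142400724705358, 0.0, 0.0, 0.0, 0.0], 'mount': [[-6.536421847945301e-05, -0.9598464399125467, -0.28052594802393216, 0.0821236965435235], [0.9999997767953176, 0.00012379155977880612, -0.0006565706065060228, -0.0004009610765333127], [0.0006649337038703392, -0.2805259283254519, 0.9598462175787897, -0.08276489338962295], [0.0, 0.0, 0.0, 1.0]]}
```

View pics/scene0.png

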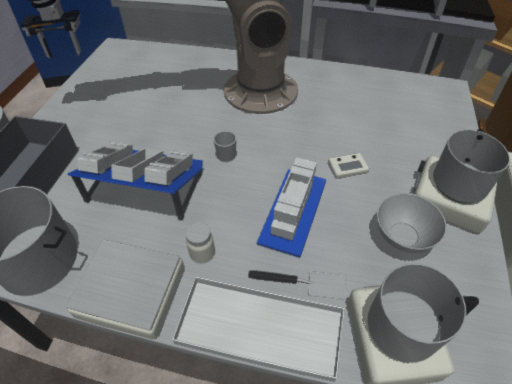

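View pics/top0.png

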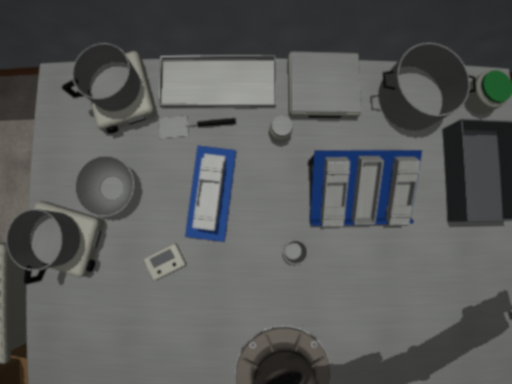

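View pics/wrist0.png

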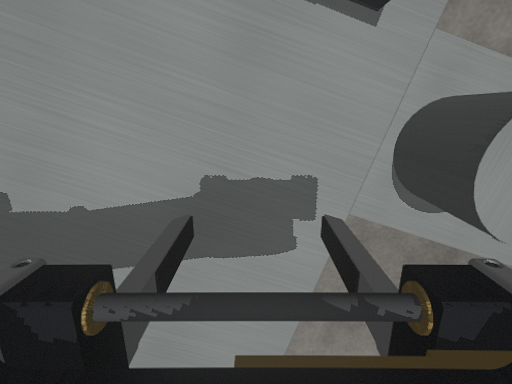

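```bash
python3 - <<'E'
import cv2
t=cv2.imread("pics/top0.png"); s=cv2.imread("pics/scene0.png")
cv2.imwrite("pics/t1.png",cv2.resize(t[140:250,180:250],None,fx=5,fy=5,interpolation=cv2.INTER_CUBIC))
cv2.imwrite("pics/t2.png",cv2.resize(t[140:240,300:430],None,fx=6,fy=6,interpolation=cv2.INTER_CUBIC))
cv2.imwrite("pics/s1.png",cv2.resize(s[150:255,250:340],None,fx=5,fy=5,interpolation=cv2.INTER_CUBIC))
cv2.imwrite("pics/s2.png",cv2.resize(s[130:220,60:210],None,fx=5,fy=5,interpolation=cv2.INTER_CUBIC))
E
```

```text
(no output)
```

View pics/t1.png

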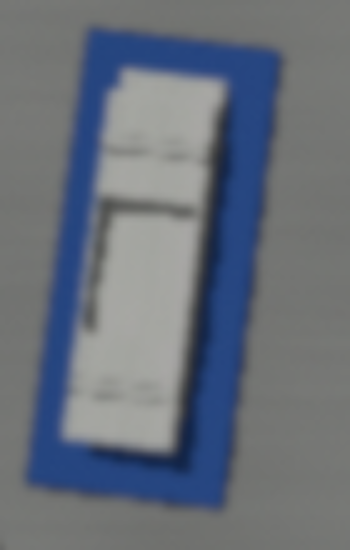

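View pics/t2.png

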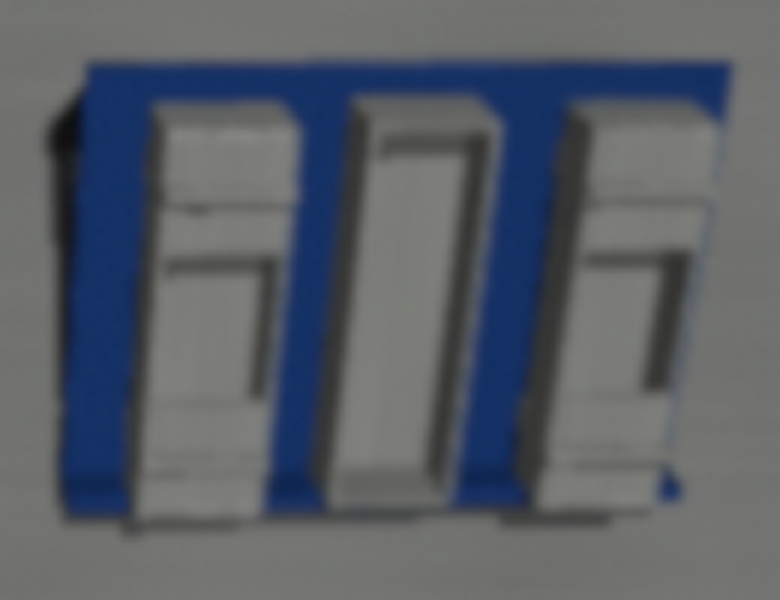

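View pics/s1.png

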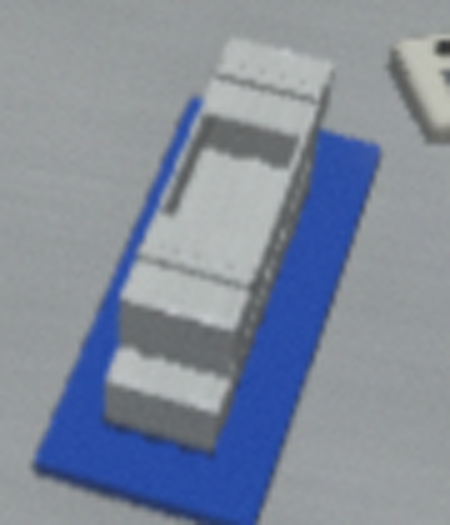

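View pics/s2.png

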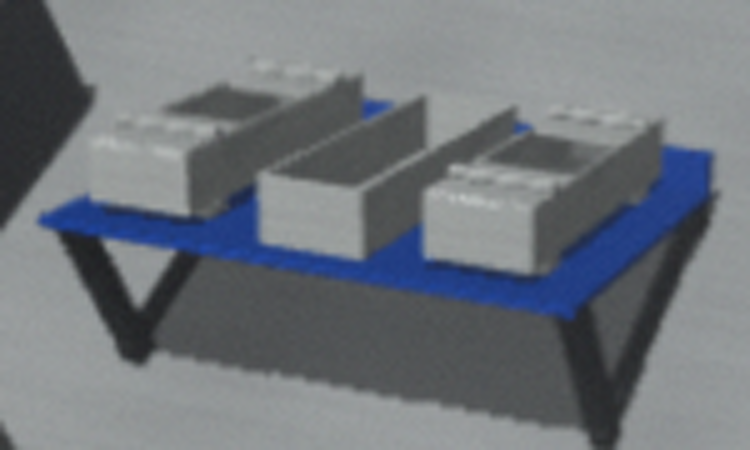

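```bash
cat > h.py <<'E'
import numpy as np, cv2
from scipy.spatial.transform import Rotation as R
def rq(q): return R.from_quat([q[1],q[2],q[3],q[0]])
def cam(c,state=None):
    if "eye" in c: return np.array(c["eye"]), rq(c["rotation"]).as_matrix()
    m=np.array(c["mount"]); T=rq(state["tcp_rot"]).as_matrix()
    return np.array(state["ee_pos"])+T@m[:3,3], T@m[:3,:3]
def ray(c,uv,state=None):
    p=cv2.undistortPoints(np.array(uv,float).reshape(-1,1,2),np.array(c["camera_matrix"]),np.array(c["dist"])).reshape(-1,2)
    e,Rm=cam(c,state)
    d=np.c_[p,np.ones(len(p))]@Rm.T
    return e,d
def onplane(c,uv,n,p0,state=None):
    e,d=ray(c,uv,state); n=np.array(n,float)
    s=((np.array(p0)-e)@n)/(d@n); return e+s[:,None]*d
def onz(c,uv,z,state=None): return onplane(c,uv,[0,0,1],[0,0,z],state)
def proj(c,P,state=None):
    e,Rm=cam(c,state); P=(np.array(P,float).reshape(-1,3)-e)@Rm
    return cv2.projectPoints(P,np.zeros(3),np.zeros(3),np.array(c["camera_matrix"]),np.array(c["dist"]))[0].reshape(-1,2)
def crop(px,x0,y0,x1,y1,f,name):
    cv2.imwrite(name,cv2.resize(cv2.cvtColor(px[y0:y1,x0:x1],cv2.COLOR_RGB2BGR),None,fx=f,fy=f,interpolation=cv2.INTER_CUBIC))
def unc(uv,x0,y0,f): return (np.array(uv,float)+.5)/f-.5+[x0,y0]
E
python3 - <<'E'
from h import *
from plant import ctrl,capture
np.set_printoptions(precision=4,suppress=True)
c=capture("top")
b=unc([(92,30),(282,52),(222,508),(28,485)],180,140,5)
B=onz(c,b,.015);print("board",B,B.mean(0)); 
for i in range(4): print(np.linalg.norm(B[i]-B[i-1]),np.degrees(np.arctan2(*(B[i]-B[i-1])[[1,0]])))
hl=onz(c,unc([(105,90),(62,440),(175,453)],180,140,5),.103); print("high",hl, np.linalg.norm(hl[0]-hl[1]),np.linalg.norm(hl[1]-hl[2]))
lo=onz(c,unc([(120,68),(228,78)],180,140,5),.059); print("low far end",lo)
# rack: far edge z~.131, low edge z ~.019
f=onz(c,unc([(90,62),(733,62)],300,140,6),.131); n=onz(c,unc([(65,515),(680,500)],300,140,6),.019+.02)
print("rack far",f,"near",n)
print(np.degrees(np.arctan2(*(f[1]-f[0])[:2])),np.degrees(np.arctan2(*(n[1]-n[0])[:2])))
E
```

```text
board [[0.6839 0.2542 0.015 ]
 [0.6702 0.1385 0.015 ]
 [0.3958 0.1732 0.015 ]
 [0.409  0.2887 0.015 ]] [0.5397 0.2136 0.015 ]
0.2770634088890351 -7.162787188095026
0.11645207166847305 -96.74346012638667
0.2765755365347655 172.80697089981345
0.11631069184002073 83.49741009323785
high [[0.6306 0.2352 0.103 ]
 [0.4355 0.2565 0.103 ]
 [0.4285 0.1942 0.103 ]] 0.1962614085353917 0.06272897029256617
low far end [[0.6517 0.2319 0.059 ]
 [0.6458 0.1688 0.059 ]]
rack far [[ 0.6475 -0.0801  0.131 ]
 [ 0.6509 -0.3876  0.131 ]] near [[ 0.442  -0.0804  0.039 ]
 [ 0.4472 -0.3923  0.039 ]]
179.37335225188167 179.05554837219006
```

```bash
python3 - <<'E'
from h import *
from plant import ctrl,capture
np.set_printoptions(precision=4,suppress=True)
c=capture("top")
Rk=R.from_euler('ZY',[np.radians(.7),np.radians(-30)]).as_matrix()
p=np.array([.552,-.235,.075])
def slope(uv,h):
    P=onplane(c,unc(uv,300,140,6),Rk[:,2],p+h*Rk[:,2]); return (P-p)@Rk
for nm,l in (("L",[(135,516),(263,518),(297,130),(163,122)]),("R",[(535,510),(652,512),(718,125),(580,125)])):
    print(nm,slope(l,.044))
print("plain",slope([(330,503),(440,507),(500,120),(355,115)],.038))
print("rack",slope([(90,62),(733,62)],0))
print(Rk)
E
```

```text
L [[-0.1008  0.1261  0.044 ]
 [-0.1031  0.0636  0.044 ]
 [ 0.0948  0.0668  0.044 ]
 [ 0.099   0.1277  0.044 ]]
R [[-0.1018 -0.0714  0.044 ]
 [-0.1045 -0.1317  0.044 ]
 [ 0.0966 -0.13    0.044 ]
 [ 0.0967 -0.064   0.044 ]]
plain [[-0.099   0.0296  0.038 ]
 [-0.1024 -0.0256  0.038 ]
 [ 0.097  -0.0285  0.038 ]
 [ 0.0996  0.0392  0.038 ]]
rack [[ 0.1124  0.1538  0.    ]
 [ 0.112  -0.1538  0.    ]]
[[ 0.866  -0.0122 -0.5   ]
 [ 0.0106  0.9999 -0.0061]
 [ 0.5     0.      0.866 ]]
```

```bash
cat >> h.py <<'E'
from scipy.spatial.transform import Slerp
Rk=R.from_euler('ZY',[np.radians(.7),np.radians(-30)]).as_matrix()
rp=np.array([.552,-.235,.075]); FL=np.diag([1,-1,-1.])
def tinpose(sx,sy,h): return rp+Rk@np.array([sx,sy,h])
def plan(state,p1,R1,N,hand):
    p0=np.array(state["ee_pos"]); q0=rq(state["tcp_rot"]); q1=R.from_matrix(R1)
    d=(q0.inv()*q1).magnitude()
    print("dist",np.linalg.norm(p1-p0)*1e3,"ang",np.degrees(d),"min rows",max(np.linalg.norm(p1-p0)/.05,np.degrees(d)/8.59))
    s=Slerp([0,1],R.concatenate([q0,q1]))
    for i in range(N):
        a=s(i/N);b=s((i+1)/N)
        rv=(a.inv()*b).as_rotvec()/(2*np.pi); sh=a.inv().apply((p1-p0)/N)/.12
        print([np.round(rv,4).tolist(),np.round(sh,3).tolist(),hand])
def st():
    from plant import ctrl
    s=ctrl.sense(); print("t",round(s["t"],2),"p",np.round(s["ee_pos"],4),"F",np.round(s["wrist_force"],1),"op",round(s["opening"],4)); return s
E
python3 - <<'E'
from h import *
s=st()
plan(s,tinpose(-.003,-.099,.108+.12),Rk@FL,10,-1)
E
```

```text
t 0.25 p [ 0.2128 -0.6404  0.3023] F [ 0.5 -0.2 -0.5] op 0.094
dist 379.62040045724905 ang 34.7252368164214 min rows 7.592408009144981
[[-0.0013, 0.0083, 0.0048], [0.257, -0.182, 0.026], -1]
[[-0.0013, 0.0083, 0.0048], [0.25, -0.19, 0.038], -1]
[[-0.0013, 0.0083, 0.0048], [0.242, -0.198, 0.049], -1]
[[-0.0013, 0.0083, 0.0048], [0.233, -0.206, 0.06], -1]
[[-0.0013, 0.0083, 0.0048], [0.223, -0.213, 0.07], -1]
[[-0.0013, 0.0083, 0.0048], [0.213, -0.22, 0.08], -1]
[[-0.0013, 0.0083, 0.0048], [0.202, -0.227, 0.088], -1]
[[-0.0013, 0.0083, 0.0048], [0.19, -0.234, 0.097], -1]
[[-0.0013, 0.0083, 0.0048], [0.178, -0.24, 0.104], -1]
[[-0.0013, 0.0083, 0.0048], [0.165, -0.246, 0.111], -1]
```

Emit:
{"name": "jog_arm", "arguments": {"deltas": [[[-0.001, 0.008, 0.005], [0.257, -0.182, 0.026], -1], [[-0.001, 0.008, 0.005], [0.25, -0.19, 0.038], -1], [[-0.001, 0.008, 0.005], [0.242, -0.198, 0.049], -1], [[-0.001, 0.008, 0.005], [0.233, -0.206, 0.06], -1], [[-0.001, 0.008, 0.005], [0.223, -0.213, 0.07], -1]]}}

```text
t: 0.75
ee_pos: [0.3258, -0.487, 0.2869]
tcp_rot: [-0.005, 0.989, 0.08, 0.127]
wrist_force: [1.2, -0.7, -0.6]
opening: 0.0944
```

Emit:
{"name": "jog_arm", "arguments": {"deltas": [[[-0.001, 0.008, 0.005], [0.213, -0.22, 0.08], -1], [[-0.001, 0.008, 0.005], [0.202, -0.227, 0.088], -1], [[-0.001, 0.008, 0.005], [0.19, -0.234, 0.097], -1], [[-0.001, 0.008, 0.005], [0.178, -0.24, 0.104], -1], [[-0.001, 0.008, 0.005], [0.165, -0.246, 0.111], -1]]}}

```text
t: 1.25
ee_pos: [0.4385, -0.3352, 0.2715]
tcp_rot: [-0.009, 0.968, -0.001, 0.25]
wrist_force: [0.4, -0.1, 0.8]
opening: 0.0938
```

Emit:
{"name": "jog_arm", "arguments": {"deltas": [[[0, 0, 0], [0, 0, 0], -1], [[0, 0, 0], [0, 0, 0], -1], [[0, 0, 0], [0, 0, 0], -1], [[0, 0, 0], [0, 0, 0], -1], [[0, 0, 0], [0, 0, 0], -1]]}}

```text
t: 1.75
ee_pos: [0.4376, -0.3371, 0.2714]
tcp_rot: [-0.009, 0.968, -0.001, 0.249]
wrist_force: [0.1, 0.6, -0.4]
opening: 0.094
```

```bash
python3 - <<'E'
from h import *
from plant import capture
s=st()
plan(s,tinpose(-.003,-.099,.108+.12),Rk@FL,1,-1)
c=capture("wrist"); cv2.imwrite("pics/w1.png",cv2.cvtColor(c["pixels"],cv2.COLOR_RGB2BGR))
E
```

```text
t 1.75 p [ 0.4376 -0.3371  0.2714] F [ 0.1  0.6 -0.4] op 0.094
dist 2.067816496415895 ang 1.5791989799982888 min rows 0.1838415576249463
[[-0.0017, 0.0031, -0.0026], [-0.009, -0.014, -0.0], -1]
```

View pics/w1.png

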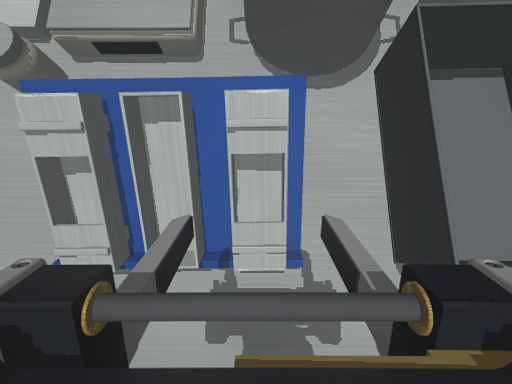

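```bash
python3 - <<'E'
from h import *
from plant import capture
np.set_printoptions(precision=4,suppress=True)
s=st(); c=capture("wrist")
crop(c["pixels"],210,75,320,285,3,"pics/w1c.png") 
def sl(uv,h): return (onplane(c,uv,Rk[:,2],rp+h*Rk[:,2],s)-rp)@Rk
print(sl([(226,90),(289,90),(287,271),(234,271)],.044))
print("tub",sl([(232,153),(284,153),(284,222),(234,222)],.044))
print("beads",sl([(226,119),(288,119),(233,246),(287,246)],.050))
print("rack far",sl([(22,80),(306,76)],0),"near right",sl([(302,262)],0))
E
```

```text
t 1.8 p [ 0.4377 -0.337   0.2714] F [-0.8  0.2 -0.8] op 0.0939
[[ 0.0952 -0.0707  0.044 ]
 [ 0.0942 -0.1297  0.044 ]
 [-0.103  -0.1313  0.044 ]
 [-0.1024 -0.0698  0.044 ]]
tub [[ 0.0356 -0.0736  0.044 ]
 [ 0.0349 -0.1259  0.044 ]
 [-0.0409 -0.127   0.044 ]
 [-0.0403 -0.0724  0.044 ]]
beads [[ 0.0692 -0.07    0.05  ]
 [ 0.0682 -0.1287  0.05  ]
 [-0.0663 -0.0708  0.05  ]
 [-0.0669 -0.1301  0.05  ]]
rack far [[ 0.1102  0.1546  0.    ]
 [ 0.1099 -0.1522  0.    ]] near right [[-0.1199 -0.1558 -0.    ]]
```

View pics/w1c.png

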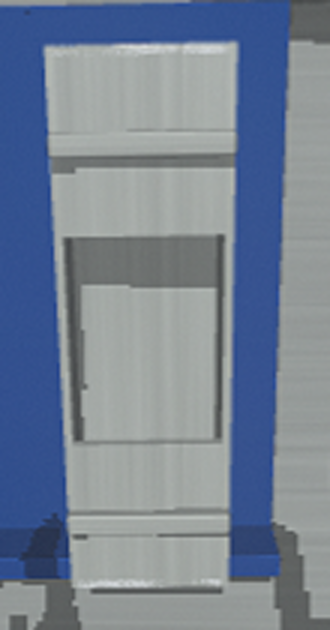

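Emit:
{"name": "jog_arm", "arguments": {"deltas": [[[-0.0017, 0.003, -0.0026], [-0.012, -0.003, 0], -1], [[0, 0, 0], [0, 0, 0.15], -1], [[0, 0, 0], [0, 0, 0.2], -1], [[0, 0, 0], [0, 0, 0.2], -1], [[0, 0, 0], [0, 0, 0.15], -1]]}}

```text
t: 2.35
ee_pos: [0.479, -0.3355, 0.1968]
tcp_rot: [-0.002, 0.966, 0.006, 0.258]
wrist_force: [-0.3, 0.7, 0.8]
opening: 0.0942
```

```bash
python3 - <<'E'
from h import *
from plant import capture
s=st()
plan(s,tinpose(-.0035,-.1003,.108),Rk@FL,1,-1)
c=capture("wrist"); cv2.imwrite("pics/w2.png",cv2.cvtColor(c["pixels"],cv2.COLOR_RGB2BGR))
E
```

```text
t 2.35 p [ 0.479  -0.3355  0.1968] F [-0.3  0.7  0.8] op 0.0942
dist 34.59973030538883 ang 0.08299266309347245 min rows 0.6919946061077766
[[-0.0002, 0.0002, 0.0001], [-0.0, 0.006, 0.288], -1]
```

View pics/w2.png

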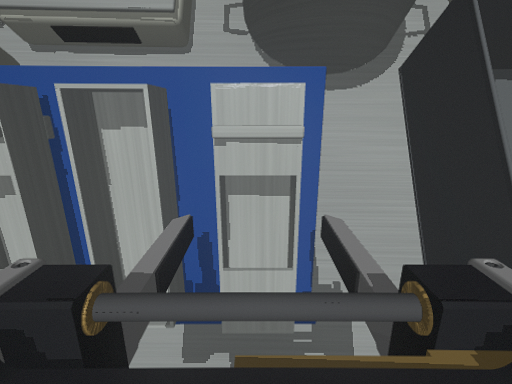

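Emit:
{"name": "jog_arm", "arguments": {"deltas": [[[0, 0, 0], [0, 0.006, 0.12], -1], [[0, 0, 0], [0, 0, 0.1], -1], [[0, 0, 0], [0, 0, 0.068], -1], [[0, 0, 0], [0, 0, 0], -1], [[0, 0, 0], [0, 0, 0], 1]]}}

```text
t: 2.9
ee_pos: [0.4958, -0.3361, 0.1681]
tcp_rot: [-0.002, 0.966, 0.006, 0.259]
wrist_force: [-0.4, 0.1, -0.6]
opening: 0.089
```

Emit:
{"name": "jog_arm", "arguments": {"deltas": [[[0, 0, 0], [0, 0, 0], 1], [[0, 0, 0], [0, 0, 0], 1], [[0, 0, 0], [0, 0, 0], 1], [[0, 0, 0], [0, 0, 0], 1], [[0, 0, 0], [0, 0, 0], 1]]}}

```text
t: 3.4
ee_pos: [0.4959, -0.336, 0.1683]
tcp_rot: [-0.002, 0.966, 0.006, 0.259]
wrist_force: [-3.4, 0.7, 5.3]
opening: 0.0596
```

```bash
python3 - <<'E'
from h import *
from plant import capture
s=st()
plan(s,tinpose(-.0035,-.1003,.108),Rk@FL,1,-1)
c=capture("wrist"); cv2.imwrite("pics/w3.png",cv2.cvtColor(c["pixels"],cv2.COLOR_RGB2BGR))
E
```

```text
t 3.4 p [ 0.4959 -0.336   0.1683] F [-3.4  0.7  5.3] op 0.0596
dist 1.5732133631547747 ang 0.05382409975101981 min rows 0.031464267263095494
[[-0.0001, 0.0, 0.0001], [-0.004, -0.0, 0.012], -1]
```

View pics/w3.png

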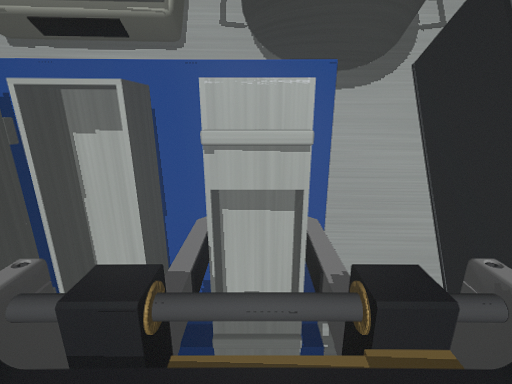

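```bash
cat >> h.py <<'E'
def held(c,uv,z):
    p=cv2.undistortPoints(np.array(uv,float).reshape(-1,1,2),np.array(c["camera_matrix"]),np.array(c["dist"])).reshape(-1,2)
    m=np.array(c["mount"]); d=np.c_[p,np.ones(len(p))]@m[:3,:3].T; e=m[:3,3]
    return e+((z-e[2])/d[:,2])[:,None]*d
E
python3 - <<'E'
from h import *
from plant import capture
np.set_printoptions(precision=4,suppress=True)
s=st();c=capture("wrist")
crop(c["pixels"],190,60,330,260,3,"pics/w3c.png")
print(held(c,[(200,79),(316,79),(213,190),(304,190)],.0655))
print(held(c,[(201,130),(314,130)],.0595))
E
```

```text
t 3.45 p [ 0.4959 -0.336   0.1683] F [-3.2  1.3  6.1] op 0.0596
[[ 0.0976 -0.03    0.0655]
 [ 0.0976  0.0302  0.0655]
 [ 0.0375 -0.0261  0.0655]
 [ 0.0375  0.027   0.0655]]
[[ 0.0722 -0.0298  0.0595]
 [ 0.0722  0.0295  0.0595]]
```

View pics/w3c.png

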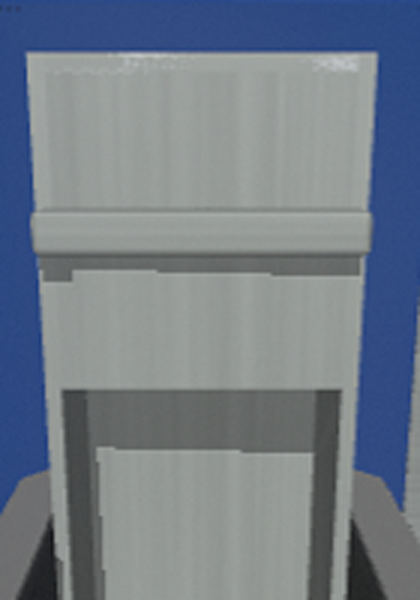

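Emit:
{"name": "jog_arm", "arguments": {"deltas": [[[0, 0, 0], [0, 0, -0.03], 1], [[0, 0, 0], [0, 0, -0.08], 1], [[0, 0, 0], [0, 0, -0.15], 1], [[0, 0, 0], [0, 0, -0.2], 1], [[0, 0, 0], [0, 0, -0.2], 1]]}}

```text
t: 4.0
ee_pos: [0.4553, -0.3361, 0.2367]
tcp_rot: [-0.002, 0.966, 0.006, 0.258]
wrist_force: [0.5, -0.4, -4.3]
opening: 0.0595
```

```bash
python3 - <<'E'
from h import *
from plant import capture
np.set_printoptions(precision=4,suppress=True)
s=st();c=capture("wrist")
cv2.imwrite("pics/w4.png",cv2.cvtColor(c["pixels"],cv2.COLOR_RGB2BGR))
E
```

```text
t 4.0 p [ 0.4553 -0.3361  0.2367] F [ 0.5 -0.4 -4.3] op 0.0595
```

View pics/w4.png

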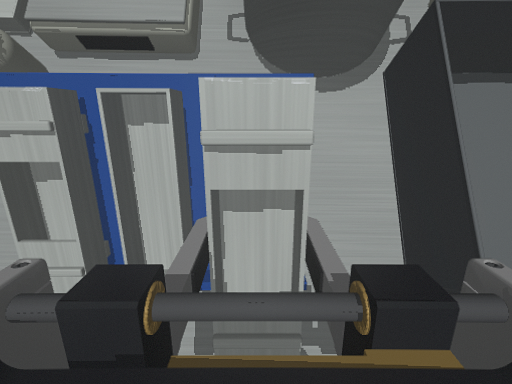

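```bash
python3 - <<'E'
from h import *
from plant import capture
np.set_printoptions(precision=4,suppress=True)
c=capture("scene")
crop(c["pixels"],260,150,330,250,6,"pics/s3.png")
H=onz(c,unc([(120,303),(237,330),(332,62),(228,38)],250,150,5),.103);print(H,H.mean(0),np.degrees(np.arctan2(*((H[0]+H[1]-H[2]-H[3]))[[1,0]])))
L=onz(c,unc([(107,395),(218,418)],250,150,5),.059);print(L,np.linalg.norm(L[0]-L[1]))
c=capture("top"); crop(c["pixels"],180,140,250,250,5,"pics/t3.png")
E
```

```text
[[0.627  0.1745 0.103 ]
 [0.6305 0.234  0.103 ]
 [0.4366 0.2555 0.103 ]
 [0.431  0.1962 0.103 ]] [0.5313 0.215  0.103 ] -6.3186295068904235
[[0.6527 0.1744 0.059 ]
 [0.654  0.2316 0.059 ]] 0.057249480788654404
```

View pics/s3.png

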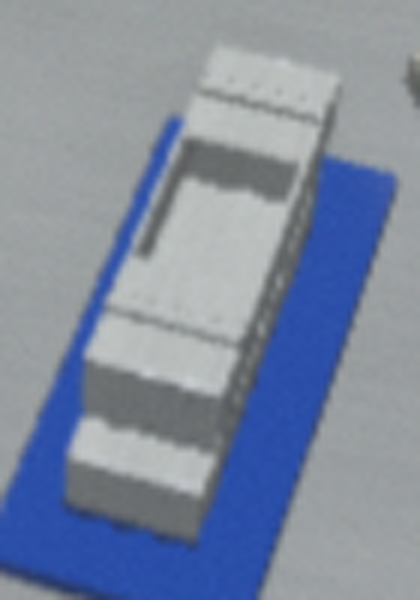

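View pics/t3.png

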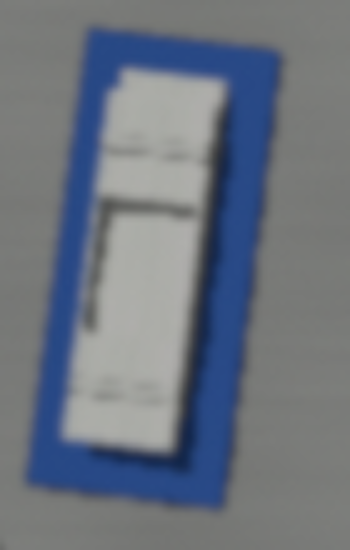

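```bash
python3 - <<'E'
from h import *
s=st()
Rp=R.from_euler('z',-6.4,degrees=True).as_matrix()@FL
s2=dict(s); s2["ee_pos"]=s["ee_pos"]+np.array([0,0,.1])
print((rq(s["tcp_rot"]).inv().apply([0,0,.1])/.12/3).round(3))
plan(s2,np.array([.46,.222,.345]),Rp,17,1)
E
```

```text
t 4.15 p [ 0.456  -0.3369  0.2375] F [ 0.6 -0.4 -4.4] op 0.0599
[ 0.139  0.    -0.241]
dist 558.9193699978854 ang 30.83690277840747 min rows 11.178387399957707
[[-0.0003, -0.0049, 0.0011], [0.007, -0.274, -0.001], 1]
[[-0.0003, -0.0049, 0.0011], [0.005, -0.274, -0.002], 1]
[[-0.0003, -0.0049, 0.0011], [0.003, -0.274, -0.002], 1]
[[-0.0003, -0.0049, 0.0011], [0.001, -0.274, -0.003], 1]
[[-0.0003, -0.0049, 0.0011], [-0.001, -0.274, -0.003], 1]
[[-0.0003, -0.0049, 0.0011], [-0.003, -0.274, -0.004], 1]
[[-0.0003, -0.0049, 0.0011], [-0.006, -0.274, -0.004], 1]
[[-0.0003, -0.0049, 0.0011], [-0.008, -0.274, -0.004], 1]
[[-0.0003, -0.0049, 0.0011], [-0.01, -0.274, -0.004], 1]
[[-0.0003, -0.0049, 0.0011], [-0.012, -0.274, -0.005], 1]
[[-0.0003, -0.0049, 0.0011], [-0.014, -0.274, -0.005], 1]
[[-0.0003, -0.0049, 0.0011], [-0.016, -0.273, -0.005], 1]
[[-0.0003, -0.0049, 0.0011], [-0.018, -0.273, -0.005], 1]
[[-0.0003, -0.0049, 0.0011], [-0.02, -0.273, -0.005], 1]
[[-0.0003, -0.0049, 0.0011], [-0.022, -0.273, -0.005], 1]
[[-0.0003, -0.0049, 0.0011], [-0.024, -0.273, -0.004], 1]
[[-0.0003, -0.0049, 0.0011], [-0.027, -0.273, -0.004], 1]
```

Emit:
{"name": "jog_arm", "arguments": {"deltas": [[[0, 0, 0], [0.139, 0, -0.241], 1], [[0, 0, 0], [0.139, 0, -0.241], 1], [[0, 0, 0], [0.139, 0, -0.241], 1], [[0, -0.005, 0.001], [0.007, -0.2, 0], 1], [[0, -0.005, 0.001], [0.005, -0.274, -0.002], 1]]}}

```text
t: 4.65
ee_pos: [0.4571, -0.2799, 0.3374]
tcp_rot: [-0.003, 0.974, -0.001, 0.228]
wrist_force: [1.1, 1.3, -4.8]
opening: 0.0596
```

Emit:
{"name": "jog_arm", "arguments": {"deltas": [[[0, -0.005, 0.001], [0.003, -0.274, -0.002], 1], [[0, -0.005, 0.001], [0.001, -0.274, -0.003], 1], [[0, -0.005, 0.001], [-0.001, -0.274, -0.003], 1], [[0, -0.005, 0.001], [-0.003, -0.274, -0.004], 1], [[0, -0.005, 0.001], [-0.006, -0.274, -0.004], 1]]}}

```text
t: 5.15
ee_pos: [0.4569, -0.1134, 0.3401]
tcp_rot: [-0.007, 0.989, -0.014, 0.15]
wrist_force: [0.4, 0.5, -4.1]
opening: 0.06
```

Emit:
{"name": "jog_arm", "arguments": {"deltas": [[[0, -0.005, 0.001], [-0.008, -0.274, -0.004], 1], [[0, -0.005, 0.001], [-0.01, -0.274, -0.004], 1], [[0, -0.005, 0.001], [-0.012, -0.274, -0.005], 1], [[0, -0.005, 0.001], [-0.014, -0.274, -0.005], 1], [[0, -0.005, 0.001], [-0.016, -0.273, -0.005], 1]]}}

```text
t: 5.65
ee_pos: [0.4555, 0.0511, 0.3447]
tcp_rot: [-0.011, 0.997, -0.029, 0.071]
wrist_force: [0.7, 0.1, -4.2]
opening: 0.0599
```

```bash
python3 - <<'E'
from h import *
s=st()
Rp=R.from_euler('z',-6.4,degrees=True).as_matrix()@FL
plan(s,np.array([.46,.222,.345]),Rp,5,1)
E
```

```text
t 5.65 p [0.4555 0.0511 0.3447] F [ 0.7  0.1 -4.2] op 0.0599
dist 170.9815638401986 ang 8.8330625101636 min rows 3.4196312768039716
[[-0.0009, -0.0045, 0.0017], [-0.01, -0.285, 0.006], 1]
[[-0.0009, -0.0045, 0.0017], [-0.012, -0.285, 0.004], 1]
[[-0.0009, -0.0045, 0.0017], [-0.015, -0.285, 0.003], 1]
[[-0.0009, -0.0045, 0.0017], [-0.018, -0.284, 0.002], 1]
[[-0.0009, -0.0045, 0.0017], [-0.021, -0.284, 0.001], 1]
```

Emit:
{"name": "jog_arm", "arguments": {"deltas": [[[-0.001, -0.0045, 0.0017], [-0.01, -0.285, 0.006], 1], [[-0.001, -0.0045, 0.0017], [-0.012, -0.285, 0.004], 1], [[-0.001, -0.0045, 0.0017], [-0.015, -0.285, 0.003], 1], [[-0.001, -0.0045, 0.0017], [-0.018, -0.284, 0.002], 1], [[-0.001, -0.0045, 0.0017], [-0.021, -0.284, 0.001], 1]]}}

```text
t: 6.15
ee_pos: [0.4603, 0.2221, 0.3445]
tcp_rot: [0.001, 0.998, -0.056, -0.0]
wrist_force: [0.2, 0.5, -4.3]
opening: 0.0597
```

Emit:
{"name": "jog_arm", "arguments": {"deltas": [[[0, 0, 0], [0, 0, 0], 1], [[0, 0, 0], [0, 0, 0], 1], [[0, 0, 0], [0, 0, 0], 1], [[0, 0, 0], [0, 0, 0], 1], [[0, 0, 0], [0, 0, 0], 1]]}}

```text
t: 6.65
ee_pos: [0.4607, 0.2194, 0.3456]
tcp_rot: [0.001, 0.998, -0.057, 0.002]
wrist_force: [-0.1, -0.7, -4.0]
opening: 0.0599
```

```bash
python3 - <<'E'
from h import *
from plant import capture
s=st();c=capture("wrist")
Rp=R.from_euler('z',-6.4,degrees=True).as_matrix()@FL
plan(s,np.array([.46,.222,.345]),Rp,1,1)
cv2.imwrite("pics/w5.png",cv2.cvtColor(c["pixels"],cv2.COLOR_RGB2BGR))
crop(c["pixels"],190,0,330,100,5,"pics/w5c.png")
E
```

```text
t 6.65 p [0.4607 0.2194 0.3456] F [-0.1 -0.7 -4. ] op 0.0599
dist 2.7364830442709596 ang 0.28598898000021067 min rows 0.05472966088541918
[[0.0004, -0.0005, -0.0004], [-0.008, -0.021, 0.005], 1]
```

View pics/w5.png

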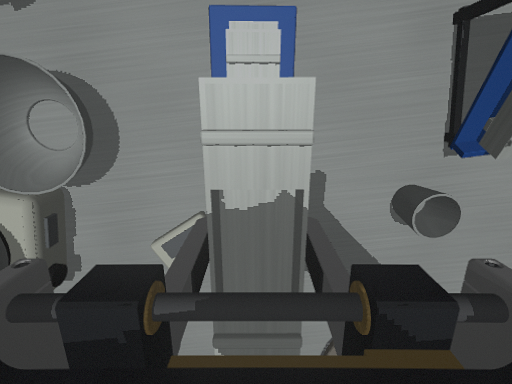

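View pics/w5c.png

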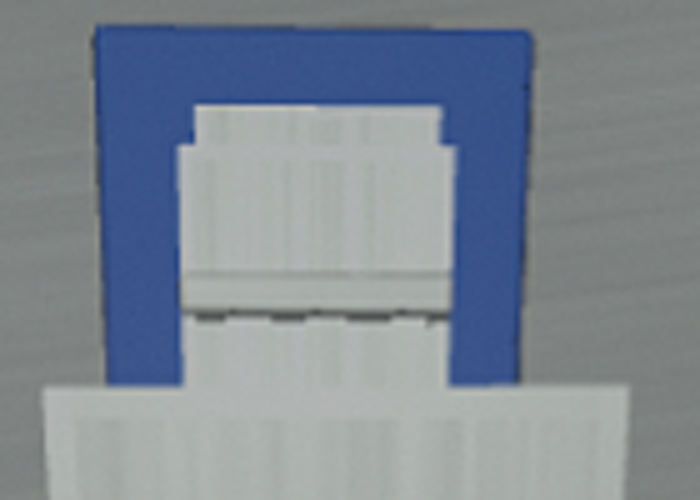

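```bash
python3 - <<'E'
from h import *
from plant import capture
np.set_printoptions(precision=4,suppress=True)
s=st();c=capture("wrist")
for nm,uv,z in (("low",[(194,104),(443,104)],.059),("high",[(178,145),(456,146)],.103),("bead far",[(183,271),(452,271)],.109),("board",[(95,26),(532,32)],.015)):
    P=onz(c,unc(uv,190,0,5),z,s); w=P[0]-P[1]; ang=-np.degrees(np.arctan2(w[0],w[1]))
    print(nm,P,P.mean(0),np.linalg.norm(w),"yaw",ang)
a=np.radians(-6.4);ax=np.array([np.cos(a),np.sin(a)])
for nm,uv,z,o in (("low",[(194,104),(443,104)],.059,.098),("high",[(178,145),(456,146)],.103,.098),("bead",[(183,271),(452,271)],.109,.072),("board",[(95,26),(532,32)],.015,.14)):
    print(nm,onz(c,unc(uv,190,0,5),z,s).mean(0)[:2]-o*ax)
E
```

```text
t 6.7 p [0.4607 0.2195 0.3457] F [ 0.1  0.9 -3.8] op 0.0598
low [[0.6508 0.2326 0.059 ]
 [0.6439 0.1721 0.059 ]] [0.6474 0.2023 0.059 ] 0.06087004021782558 yaw -6.497055735770149
high [[0.6306 0.2346 0.103 ]
 [0.6236 0.1746 0.103 ]] [0.6271 0.2046 0.103 ] 0.06035550151125998 yaw -6.680630688078459
bead far [[0.6049 0.2366 0.109 ]
 [0.5982 0.1783 0.109 ]] [0.6015 0.2075 0.109 ] 0.058763730658781585 yaw -6.510191979160255
board [[0.6849 0.259  0.015 ]
 [0.6702 0.1421 0.015 ]] [0.6775 0.2005 0.015 ] 0.11779133596759202 yaw -7.162952318980169
low [0.55   0.2133]
high [0.5297 0.2155]
bead [0.53   0.2155]
board [0.5384 0.2161]
```

```bash
python3 - <<'E'
from h import *
s=st()
Rp=R.from_euler('z',-6.5,degrees=True).as_matrix()@FL
plan(s,np.array([.5503,.2133,.245]),Rp,5,1)
E
```

```text
t 6.75 p [0.4607 0.2197 0.3457] F [ 0.3 -0.1 -4.2] op 0.0597
dist 134.92830254815112 ang 0.25357260487762123 min rows 2.6985660509630227
[[0.0001, -0.0001, -0.0], [0.149, -0.007, 0.168], 1]
[[0.0001, -0.0001, -0.0], [0.149, -0.007, 0.168], 1]
[[0.0001, -0.0001, -0.0], [0.149, -0.007, 0.168], 1]
[[0.0001, -0.0001, -0.0], [0.149, -0.007, 0.168], 1]
[[0.0001, -0.0001, -0.0], [0.149, -0.006, 0.168], 1]
```

Emit:
{"name": "jog_arm", "arguments": {"deltas": [[[0.0004, -0.0005, 0], [0.149, -0.007, 0.168], 1], [[0, 0, 0], [0.149, -0.007, 0.168], 1], [[0, 0, 0], [0.149, -0.007, 0.168], 1], [[0, 0, 0], [0.149, -0.007, 0.168], 1], [[0, 0, 0], [0.149, -0.006, 0.168], 1]]}}

```text
t: 7.25
ee_pos: [0.5508, 0.2136, 0.244]
tcp_rot: [0.0, 0.998, -0.057, 0.0]
wrist_force: [0.7, -0.7, -4.9]
opening: 0.0596
```

Emit:
{"name": "jog_arm", "arguments": {"deltas": [[[0, 0, 0], [0, 0, 0], 1], [[0, 0, 0], [0, 0, 0], 1], [[0, 0, 0], [0, 0, 0], 1], [[0, 0, 0], [0, 0, 0], 1], [[0, 0, 0], [0, 0, 0], 1]]}}

```text
t: 7.75
ee_pos: [0.5499, 0.2141, 0.2456]
tcp_rot: [-0.0, 0.998, -0.056, 0.001]
wrist_force: [0.1, 0.7, -4.5]
opening: 0.0594
```

```bash
python3 - <<'E'
from h import *
from plant import capture
s=st()
Rp=R.from_euler('z',-6.5,degrees=True).as_matrix()@FL
plan(s,np.array([.5503,.2133,.2135]),Rp,1,1)
c=capture("scene"); crop(c["pixels"],250,110,340,250,4,"pics/s4.png")
c=capture("wrist"); cv2.imwrite("pics/w6.png",cv2.cvtColor(c["pixels"],cv2.COLOR_RGB2BGR))
E
```

```text
t 7.75 p [0.5499 0.2141 0.2456] F [ 0.1  0.7 -4.5] op 0.0594
dist 32.102378330429595 ang 0.06633235348962759 min rows 0.6420475666085919
[[-0.0, -0.0002, 0.0001], [0.004, 0.007, 0.267], 1]
```

View pics/s4.png

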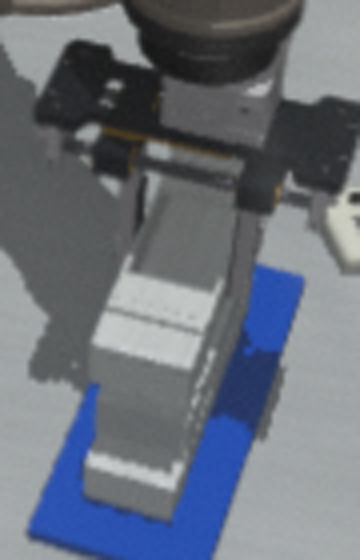

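View pics/w6.png

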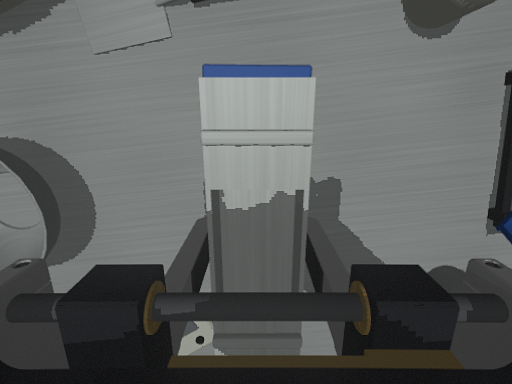

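Emit:
{"name": "jog_arm", "arguments": {"deltas": [[[0, 0, 0], [0.004, 0.006, 0.1], 1], [[0, 0, 0], [0, 0, 0.08], 1], [[0, 0, 0], [0, 0, 0.05], 1], [[0, 0, 0], [0, 0, 0], 1], [[0, 0, 0], [0, 0, 0], 1]]}}

```text
t: 8.35
ee_pos: [0.5503, 0.2134, 0.217]
tcp_rot: [0.0, 0.998, -0.056, -0.0]
wrist_force: [0.2, 0.3, -3.7]
opening: 0.0595
```

Emit:
{"name": "jog_arm", "arguments": {"deltas": [[[0, 0, 0], [0, 0, 0.01], 1], [[0, 0, 0], [0, 0, 0.01], 1], [[0, 0, 0], [0, 0, 0], 1], [[0, 0, 0], [0, 0, 0], 1], [[0, 0, 0], [0, 0, 0], 1]]}}

```text
t: 8.85
ee_pos: [0.5504, 0.2133, 0.2149]
tcp_rot: [0.0, 0.998, -0.057, 0.0]
wrist_force: [0.4, -0.2, -3.8]
opening: 0.0599
```

Emit:
{"name": "jog_arm", "arguments": {"deltas": [[[0, 0, 0], [0, 0, 0.01], 1], [[0, 0, 0], [0, 0, 0], 1], [[0, 0, 0], [0, 0, 0], 1], [[0, 0, 0], [0, 0, 0], 1], [[0, 0, 0], [0, 0, 0], 1]]}}

```text
t: 9.35
ee_pos: [0.5504, 0.2133, 0.2136]
tcp_rot: [0.0, 0.998, -0.057, -0.0]
wrist_force: [1.4, -0.1, -3.8]
opening: 0.0598
```

Emit:
{"name": "jog_arm", "arguments": {"deltas": [[[0, 0, 0], [0, 0, 0.01], 1], [[0, 0, 0], [0, 0, 0], 1], [[0, 0, 0], [0, 0, 0], 1], [[0, 0, 0], [0, 0, 0], 1], [[0, 0, 0], [0, 0, 0], 1]]}}

```text
t: 9.85
ee_pos: [0.5504, 0.2132, 0.2124]
tcp_rot: [0.0, 0.998, -0.057, -0.0]
wrist_force: [0.3, 0.7, -4.5]
opening: 0.0601
```

Emit:
{"name": "jog_arm", "arguments": {"deltas": [[[0, 0, 0], [0, 0, 0.008], 1], [[0, 0, 0], [0, 0, 0], 1], [[0, 0, 0], [0, 0, 0], 1], [[0, 0, 0], [0, 0, 0], 1], [[0, 0, 0], [0, 0, 0], 1]]}}

```text
t: 10.35
ee_pos: [0.5506, 0.2133, 0.2117]
tcp_rot: [-0.0, 0.998, -0.057, 0.0]
wrist_force: [0.3, -1.4, 4.0]
opening: 0.0595
```

Emit:
{"name": "jog_arm", "arguments": {"deltas": [[[0, 0, 0], [0, 0, 0.008], 1], [[0, 0, 0], [0, 0, 0], 1], [[0, 0, 0], [0, 0, 0], 1], [[0, 0, 0], [0, 0, 0], 1], [[0, 0, 0], [0, 0, 0], 1]]}}

```text
t: 10.85
ee_pos: [0.5506, 0.2134, 0.2116]
tcp_rot: [0.0, 0.998, -0.057, 0.0]
wrist_force: [-5.2, -3.9, 18.3]
opening: 0.0598
```

Emit:
{"name": "jog_arm", "arguments": {"deltas": [[[0, 0, 0], [0, 0, -0.008], 1], [[0, 0, 0], [0, 0, 0], 1], [[0, 0, 0], [0, 0, 0], -0.5], [[0, 0, 0], [0, 0, 0], -0.8], [[0, 0, 0], [0, 0, 0], -0.8]]}}

```text
t: 11.35
ee_pos: [0.5503, 0.2133, 0.2112]
tcp_rot: [0.0, 0.998, -0.057, -0.0]
wrist_force: [0.0, 0.1, -0.5]
opening: 0.0803
```

Emit:
{"name": "jog_arm", "arguments": {"deltas": [[[0, 0, 0], [0, 0, 0], -1], [[0, 0, 0], [0, 0, 0], -1], [[0, 0, 0], [0, 0, 0], -1], [[0, 0, 0], [0, 0, 0], -1], [[0, 0, 0], [0, 0, 0], -1]]}}

```text
t: 11.85
ee_pos: [0.5503, 0.2133, 0.2114]
tcp_rot: [0.0, 0.998, -0.057, -0.0]
wrist_force: [-0.6, -0.5, 0.8]
opening: 0.0941
```

```bash
python3 - <<'E'
from h import *
from plant import capture
s=st()
c=capture("scene"); crop(c["pixels"],250,110,340,250,4,"pics/s5.png")
c=capture("wrist"); cv2.imwrite("pics/w7.png",cv2.cvtColor(c["pixels"],cv2.COLOR_RGB2BGR))
E
```

```text
t 11.85 p [0.5503 0.2133 0.2114] F [-0.6 -0.5  0.8] op 0.0941
```

View pics/s5.png

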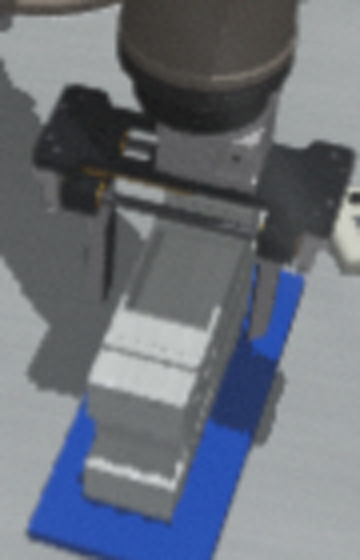

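View pics/w7.png

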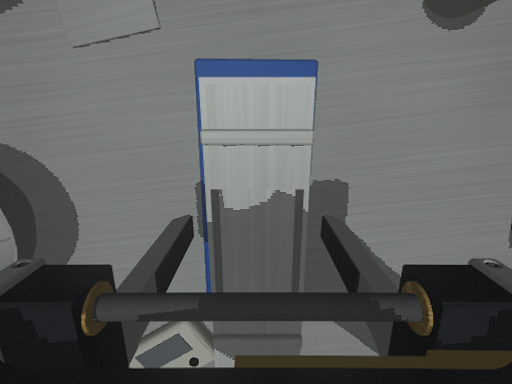

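Emit:
{"name": "jog_arm", "arguments": {"deltas": [[[0, 0, 0], [0, 0, -0.1], -1], [[0, 0, 0], [0, 0, -0.3], -1], [[0, 0, 0], [0, 0, -0.3], -1], [[0, 0, 0], [0, 0, -0.3], -1], [[0, 0, 0], [0, 0, -0.1], -1]]}}

```text
t: 12.45
ee_pos: [0.5509, 0.2141, 0.348]
tcp_rot: [-0.001, 0.998, -0.056, 0.002]
wrist_force: [-1.5, 0.3, -0.0]
opening: 0.0939
```

```bash
python3 - <<'E'
from h import *
from plant import capture
np.set_printoptions(precision=4,suppress=True)
s=st()
plan(s,tinpose(-.003,.096,.108+.12),Rk@FL,10,-1)
c=capture("wrist"); cv2.imwrite("pics/w8.png",cv2.cvtColor(c["pixels"],cv2.COLOR_RGB2BGR))
E
```

```text
t 12.45 p [0.5509 0.2141 0.348 ] F [-1.5  0.3 -0. ] op 0.0939
dist 381.14151451603635 ang 30.579258326969747 min rows 7.622830290320726
[[0.0005, 0.0083, -0.002], [-0.064, 0.305, 0.063], -1]
[[0.0005, 0.0083, -0.002], [-0.071, 0.304, 0.059], -1]
[[0.0005, 0.0083, -0.002], [-0.077, 0.303, 0.054], -1]
[[0.0005, 0.0083, -0.002], [-0.084, 0.302, 0.049], -1]
[[0.0005, 0.0083, -0.002], [-0.09, 0.302, 0.044], -1]
[[0.0005, 0.0083, -0.002], [-0.095, 0.301, 0.038], -1]
[[0.0005, 0.0083, -0.002], [-0.101, 0.299, 0.032], -1]
[[0.0005, 0.0083, -0.002], [-0.106, 0.298, 0.026], -1]
[[0.0005, 0.0083, -0.002], [-0.111, 0.297, 0.019], -1]
[[0.0005, 0.0083, -0.002], [-0.115, 0.296, 0.012], -1]
```

View pics/w8.png

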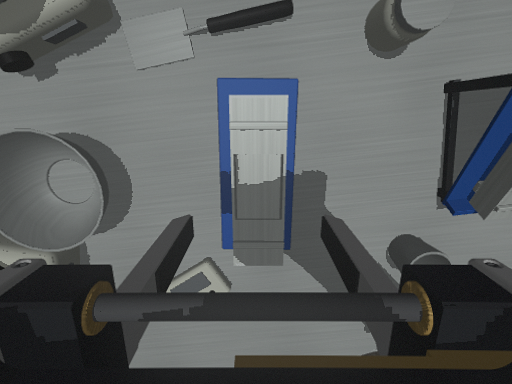

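Emit:
{"name": "jog_arm", "arguments": {"deltas": [[[0.0005, 0.008, -0.002], [-0.064, 0.305, 0.063], -1], [[0.0005, 0.008, -0.002], [-0.071, 0.304, 0.059], -1], [[0.0005, 0.008, -0.002], [-0.077, 0.303, 0.054], -1], [[0.0005, 0.008, -0.002], [-0.084, 0.302, 0.049], -1], [[0.0005, 0.008, -0.002], [-0.09, 0.302, 0.044], -1]]}}

```text
t: 13.0
ee_pos: [0.4906, 0.0345, 0.3049]
tcp_rot: [-0.0, 0.992, -0.025, 0.126]
wrist_force: [0.8, -0.2, 0.6]
opening: 0.0943
```

Emit:
{"name": "jog_arm", "arguments": {"deltas": [[[0.0005, 0.008, -0.002], [-0.095, 0.301, 0.038], -1], [[0.0005, 0.008, -0.002], [-0.101, 0.299, 0.032], -1], [[0.0005, 0.008, -0.002], [-0.106, 0.298, 0.026], -1], [[0.0005, 0.008, -0.002], [-0.111, 0.297, 0.019], -1], [[0.0005, 0.008, -0.002], [-0.115, 0.296, 0.012], -1]]}}

```text
t: 13.5
ee_pos: [0.4371, -0.1271, 0.2704]
tcp_rot: [-0.003, 0.971, 0.005, 0.238]
wrist_force: [1.3, 0.5, 0.3]
opening: 0.0938
```

Emit:
{"name": "jog_arm", "arguments": {"deltas": [[[0, 0, 0], [0, 0, 0], -1], [[0, 0, 0], [0, 0, 0], -1], [[0, 0, 0], [0, 0, 0], -1], [[0, 0, 0], [0, 0, 0], -1], [[0, 0, 0], [0, 0, 0], -1]]}}

```text
t: 14.0
ee_pos: [0.439, -0.1245, 0.2712]
tcp_rot: [-0.004, 0.971, 0.006, 0.238]
wrist_force: [0.5, 0.3, -0.2]
opening: 0.0941
```

```bash
python3 - <<'E'
from h import *
from plant import capture
s=st()
plan(s,tinpose(-.003,.096,.108+.12),Rk@FL,1,-1)
c=capture("wrist"); cv2.imwrite("pics/w9.png",cv2.cvtColor(c["pixels"],cv2.COLOR_RGB2BGR))
c=capture("top"); crop(c["pixels"],170,140,260,250,5,"pics/t5.png")
E
```

```text
t 14.0 p [ 0.439  -0.1245  0.2712] F [ 0.5  0.3 -0.2] op 0.0941
dist 16.600457141901423 ang 2.525948658596347 min rows 0.33200914283802846
[[-0.0009, 0.007, -0.0002], [-0.037, 0.132, -0.018], -1]
```

View pics/w9.png

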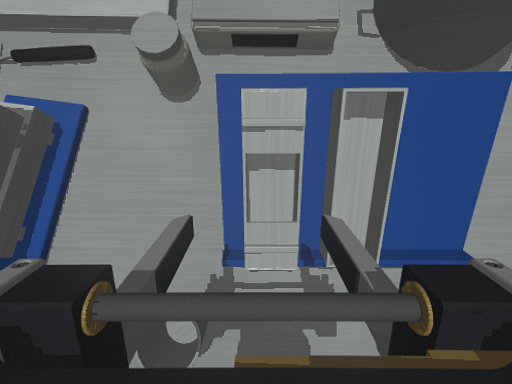

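View pics/t5.png

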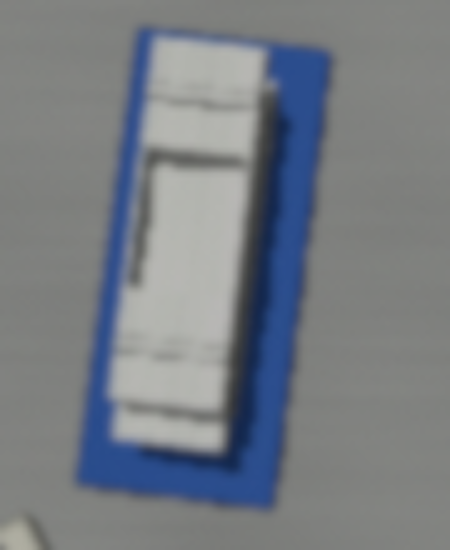

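```bash
python3 - <<'E'
from h import *
from plant import capture
np.set_printoptions(precision=4,suppress=True)
s=st(); c=capture("top")
T=onz(c,unc([(153,37),(268,47),(222,415),(107,400)],170,140,5),.147); print("third",T,T.mean(0),np.degrees(np.arctan2(*((T[0]+T[1]-T[2]-T[3]))[[1,0]])))
Hh=onz(c,unc([(112,440),(224,455)],170,140,5),.103);a=np.radians(-6.5);print("high",Hh,Hh.mean(0)[:2]+.098*np.array([np.cos(a),np.sin(a)]))
c=capture("wrist")
def sl(uv,h): return (onplane(c,uv,Rk[:,2],rp+h*Rk[:,2],s)-rp)@Rk
t=sl([(241,89),(306,89),(299,270),(245,270)],.044); print(t,t.mean(0))
E
```

```text
t 14.1 p [ 0.4388 -0.1248  0.2711] F [ 0.5  0.3 -0.8] op 0.0939
third [[0.6514 0.2316 0.147 ]
 [0.6459 0.1695 0.147 ]
 [0.4486 0.1924 0.147 ]
 [0.4564 0.2534 0.147 ]] [0.5506 0.2117 0.147 ] -6.4961401467961934
high [[0.4355 0.2565 0.103 ]
 [0.4274 0.1947 0.103 ]] [0.5288 0.2145]
[[ 0.094   0.1275  0.044 ]
 [ 0.0938  0.0677  0.044 ]
 [-0.1029  0.0644  0.044 ]
 [-0.1031  0.1271  0.044 ]] [-0.0045  0.0967  0.044 ]
```

```bash
python3 - <<'E'
from h import *
s=st()
plan(s,tinpose(-.004,.0965,.108+.12),Rk@FL,1,-1)
E
```

```text
t 14.2 p [ 0.4387 -0.125   0.2711] F [-0.9  1.3 -0.2] op 0.0942
dist 15.903002759583455 ang 2.526635374984913 min rows 0.3180600551916691
[[-0.0008, 0.007, -0.0003], [-0.043, 0.124, -0.017], -1]
```

Emit:
{"name": "jog_arm", "arguments": {"deltas": [[[-0.0008, 0.007, -0.0003], [-0.043, 0.124, -0.017], -1], [[0, 0, 0], [0, 0, 0.1], -1], [[0, 0, 0], [0, 0, 0.25], -1], [[0, 0, 0], [0, 0, 0.25], -1], [[0, 0, 0], [0, 0, 0.1], -1]]}}

```text
t: 14.7
ee_pos: [0.4699, -0.1392, 0.201]
tcp_rot: [-0.005, 0.967, 0.006, 0.253]
wrist_force: [0.7, -0.1, -0.2]
opening: 0.094
```

```bash
python3 - <<'E'
from h import *
from plant import capture
np.set_printoptions(precision=4,suppress=True)
s=st()
plan(s,tinpose(-.004,.0965,.108),Rk@FL,1,-1)
c=capture("wrist"); cv2.imwrite("pics/w10.png",cv2.cvtColor(c["pixels"],cv2.COLOR_RGB2BGR))
E
```

```text
t 14.7 p [ 0.4699 -0.1392  0.201 ] F [ 0.7 -0.1 -0.2] op 0.094
dist 41.68717305148176 ang 0.7951938268402553 min rows 0.8337434610296351
[[-0.0012, 0.0018, -0.0003], [0.03, 0.005, 0.346], -1]
```

View pics/w10.png

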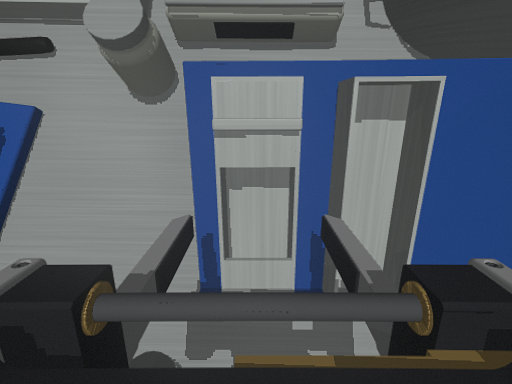

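Emit:
{"name": "jog_arm", "arguments": {"deltas": [[[-0.0012, 0.0018, -0.0003], [0.03, 0.005, 0], -0.7], [[0, 0, 0], [0, 0, 0.1], -0.7], [[0, 0, 0], [0, 0, 0.1], -0.7], [[0, 0, 0], [0, 0, 0.1], -0.7], [[0, 0, 0], [0, 0, 0], -0.7]]}}

```text
t: 15.25
ee_pos: [0.4918, -0.1415, 0.1843]
tcp_rot: [-0.005, 0.967, 0.005, 0.254]
wrist_force: [-0.0, 0.7, 0.2]
opening: 0.0799
```

```bash
python3 - <<'E'
from h import *
s=st()
plan(s,tinpose(-.004,.0965,.108),Rk@FL,1,-1)
E
```

```text
t 15.25 p [ 0.4918 -0.1415  0.1843] F [-0.   0.7  0.2] op 0.0799
dist 17.99625493007898 ang 0.6752868436833589 min rows 0.35992509860157956
[[-0.001, 0.0015, -0.0005], [-0.062, -0.018, 0.136], -1]
```

```bash
python3 - <<'E'
from h import *
from plant import ctrl,capture
s=st(); print(np.round(s["joint_pos"],3), np.round(s["qvel"],3),np.round(s["tcp_rot"],4))
c=capture("wrist"); cv2.imwrite("pics/w11.png",cv2.cvtColor(c["pixels"],cv2.COLOR_RGB2BGR))
s=st(); print(np.round(s["joint_pos"],3))
E
```

```text
t 15.25 p [ 0.4918 -0.1415  0.1843] F [-0.   0.7  0.2] op 0.0799
[ 0.124  0.195  0.101  2.36  -1.019  0.163 -0.364] [ 0.015 -0.024  0.008  0.02  -0.014  0.002  0.003] [-0.0049  0.9671  0.0052  0.2541]
t 15.3 p [ 0.4912 -0.1418  0.1844] F [ 0.1 -0.7 -0.5] op 0.08
[ 0.124  0.194  0.102  2.361 -1.02   0.163 -0.363]
```

View pics/w11.png

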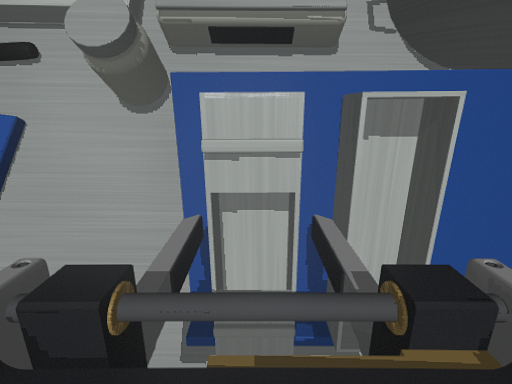

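```bash
cat >> h.py <<'E'
def tilt(deg): return R.from_euler('ZY',[np.radians(.7),np.radians(-deg)]).as_matrix()
E
python3 - <<'E'
from h import *
s=st()
T=tilt(15); g=tinpose(-.004,.0965,.030)
print(g+T[:,2]*.078)
plan(s,g+T[:,2]*(.078+.05),T@FL,5,-.7)
E
```

```text
t 15.3 p [ 0.4912 -0.1418  0.1844] F [ 0.1 -0.7 -0.5] op 0.08
[ 0.51217196 -0.13897941  0.17432298]
dist 39.10310143845177 ang 14.458479250473237 min rows 1.6831756985417041
[[-0.0002, -0.008, -0.0001], [0.043, -0.005, -0.049], -0.7]
[[-0.0002, -0.008, -0.0001], [0.04, -0.005, -0.051], -0.7]
[[-0.0002, -0.008, -0.0001], [0.038, -0.005, -0.053], -0.7]
[[-0.0002, -0.008, -0.0001], [0.035, -0.005, -0.055], -0.7]
[[-0.0002, -0.008, -0.0001], [0.032, -0.004, -0.056], -0.7]
```

Emit:
{"name": "jog_arm", "arguments": {"deltas": [[[0, -0.008, 0], [0.043, -0.005, -0.06], -0.7], [[0, -0.008, 0], [0.04, -0.005, -0.055], -0.7], [[0, -0.008, 0], [0.038, -0.005, -0.053], -0.7], [[0, -0.008, 0], [0.035, -0.005, -0.055], -0.7], [[0, -0.008, 0], [0.032, -0.004, -0.056], -0.7]]}}

```text
t: 15.8
ee_pos: [0.4972, -0.1388, 0.2204]
tcp_rot: [-0.005, 0.989, 0.006, 0.144]
wrist_force: [-0.4, 0.2, -0.0]
opening: 0.0799
```

```bash
python3 - <<'E'
from h import *
s=st();print(np.round(s["joint_pos"],3))
T=tilt(15); g=tinpose(-.004,.0965,.030)
plan(s,g+T[:,2]*(.078+.05),T@FL,1,-.7)
E
```

```text
t 15.8 p [ 0.4972 -0.1388  0.2204] F [-0.4  0.2 -0. ] op 0.0799
[-0.343  0.187  0.587  2.223 -0.372  0.509 -1.033]
dist 2.981247910929655 ang 1.6857029950875784 min rows 0.19624016240833275
[[-0.0015, -0.0044, -0.0001], [0.021, 0.003, -0.013], -0.7]
```

Emit:
{"name": "jog_arm", "arguments": {"deltas": [[[-0.0015, -0.0044, 0], [0.021, 0.003, -0.013], -0.7], [[0, 0, 0], [0, 0, 0.1], -0.7], [[0, 0, 0], [0, 0, 0.1], -0.7], [[0, 0, 0], [0, 0, 0], -0.7], [[0, 0, 0], [0, 0, 0], -0.7]]}}

```text
t: 16.3
ee_pos: [0.5053, -0.1393, 0.1989]
tcp_rot: [-0.001, 0.991, 0.006, 0.131]
wrist_force: [0.0, 0.9, 0.4]
opening: 0.08
```

```bash
python3 - <<'E'
from h import *
from plant import capture
s=st();print(np.round(s["joint_pos"],3))
T=tilt(15); g=tinpose(-.004,.0965,.030)
plan(s,g+T[:,2]*(.078),T@FL,1,-.7)
c=capture("wrist"); cv2.imwrite("pics/w12.png",cv2.cvtColor(c["pixels"],cv2.COLOR_RGB2BGR))
E
```

```text
t 16.3 p [ 0.5053 -0.1393  0.1989] F [0.  0.9 0.4] op 0.08
[-0.32   0.249  0.564  2.211 -0.411  0.494 -1.004]
dist 25.54674896635964 ang 0.09386188332948729 min rows 0.5109349793271928
[[-0.0, -0.0003, 0.0], [0.002, -0.002, 0.213], -0.7]
```

View pics/w12.png

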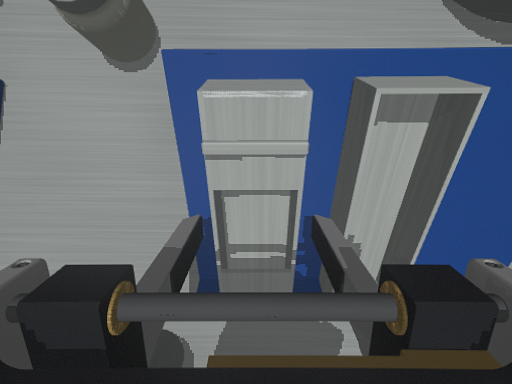

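Emit:
{"name": "jog_arm", "arguments": {"deltas": [[[0, 0, 0], [0.002, -0.002, 0.1], -0.7], [[0, 0, 0], [0, 0, 0.08], -0.7], [[0, 0, 0], [0, 0, 0.033], -0.7], [[0, 0, 0], [0, 0, 0], -0.7], [[0, 0, 0], [0, 0, 0], 1]]}}

```text
t: 16.85
ee_pos: [0.5126, -0.1385, 0.1743]
tcp_rot: [-0.001, 0.991, 0.007, 0.131]
wrist_force: [0.0, 0.3, 1.1]
opening: 0.0749
```

Emit:
{"name": "jog_arm", "arguments": {"deltas": [[[0, 0, 0], [0, 0, 0], 1], [[0, 0, 0], [0, 0, 0], 1], [[0, 0, 0], [0, 0, 0], 1], [[0, 0, 0], [0, 0, 0], 1], [[0, 0, 0], [0, 0, 0], 1]]}}

```text
t: 17.35
ee_pos: [0.5128, -0.1383, 0.1744]
tcp_rot: [-0.001, 0.991, 0.008, 0.132]
wrist_force: [-2.8, 0.5, 6.4]
opening: 0.0601
```

```bash
python3 - <<'E'
from h import *
from plant import capture
s=st();print(np.round(s["joint_pos"],3))
T=tilt(15); g=tinpose(-.004,.0965,.030)
plan(s,g+T[:,2]*(.078),T@FL,1,-.7)
c=capture("wrist"); cv2.imwrite("pics/w13.png",cv2.cvtColor(c["pixels"],cv2.COLOR_RGB2BGR))
E
```

```text
t 17.35 p [ 0.5128 -0.1383  0.1744] F [-2.8  0.5  6.4] op 0.0601
[-0.273  0.303  0.513  2.213 -0.486  0.446 -0.937]
dist 0.9070710726240997 ang 0.21606906954175972 min rows 0.02515355873594409
[[-0.0, -0.0004, 0.0005], [-0.005, 0.006, -0.0], -0.7]
```

View pics/w13.png

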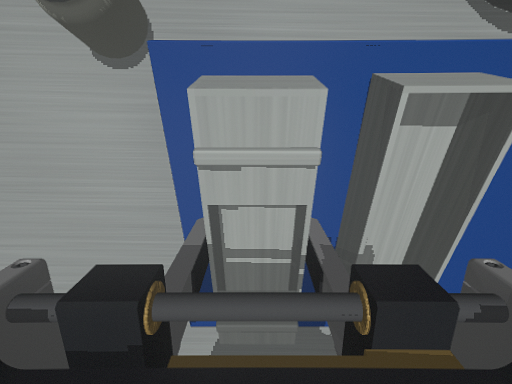

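Emit:
{"name": "jog_arm", "arguments": {"deltas": [[[0, 0, 0], [-0.008, 0, -0.03], 1], [[0, 0, 0], [-0.02, 0, -0.08], 1], [[0, 0, 0], [-0.04, 0, -0.15], 1], [[0, 0, 0], [-0.05, 0, -0.2], 1], [[0, 0, 0], [-0.05, 0, -0.2], 1]]}}

```text
t: 17.9
ee_pos: [0.4711, -0.1391, 0.2456]
tcp_rot: [-0.001, 0.991, 0.007, 0.13]
wrist_force: [0.3, -0.5, -3.7]
opening: 0.0598
```

```bash
python3 - <<'E'
from h import *
from plant import capture
s=st();print(np.round(s["joint_pos"],3))
c=capture("wrist"); cv2.imwrite("pics/w14.png",cv2.cvtColor(c["pixels"],cv2.COLOR_RGB2BGR))
E
```

```text
t 17.9 p [ 0.4711 -0.1391  0.2456] F [ 0.3 -0.5 -3.7] op 0.0598
[-0.436  0.097  0.667  2.237 -0.219  0.583 -1.167]
```

View pics/w14.png

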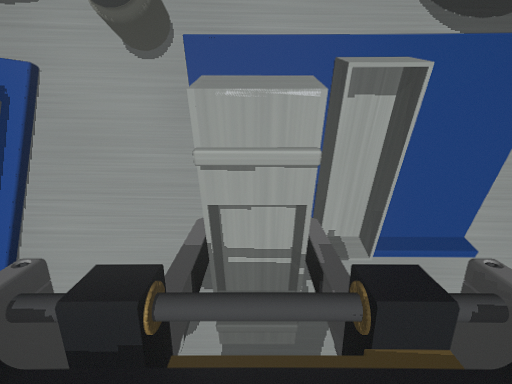

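```bash
cat >> h.py <<'E'
th=np.radians(14.9)
TT=np.array([[np.cos(th),0,-np.sin(th)],[0,-1,0],[-np.sin(th),0,-np.cos(th)]]).T  # tin axes in tool (cols)
def pt(c,P):
    m=np.array(c["mount"]); Q=(np.array(P)-m[:3,3])@m[:3,:3]
    return cv2.projectPoints(Q,np.zeros(3),np.zeros(3),np.array(c["camera_matrix"]),np.array(c["dist"]))[0].reshape(-1,2)
E
python3 - <<'E'
from h import *
from plant import capture
np.set_printoptions(precision=4,suppress=True)
s=st(); c=capture("wrist"); crop(c["pixels"],180,60,340,270,3,"pics/w14c.png")
Rpick=rq([-.001,.991,.0075,.132]); pk=np.array([.5128,-.1383,.1744])
print(np.round(Rpick.inv().as_matrix()@Rk,3),TT.round(3))
cc=Rpick.inv().apply(tinpose(-.004,.0965,.024)-pk); print("c",cc)
cc[1]=0
for nm,l in (("top end",[(.098,.03,.02),(.098,-.03,.02)]),("bead top",[(.072,.03,.026),(.072,-.03,.026)]),("tub",[(.038,.027,.02),(.038,-.027,.02)]),("bottom end",[(.098,.03,-.016),(.098,-.03,-.016)])):
    print(nm,pt(c,cc+np.array(l)@TT.T))
E
```

```text
t 17.95 p [ 0.4704 -0.1401  0.2483] F [ 1.1 -4.7  0.4] op 0.06
[[ 0.967  0.003 -0.256]
 [ 0.003 -1.    -0.001]
 [-0.256  0.001 -0.967]] [[ 0.966  0.    -0.257]
 [ 0.    -1.     0.   ]
 [-0.257  0.    -0.966]]
c [0.0007 0.0007 0.0837]
top end [[188.4961  90.309 ]
 [327.4721  90.2608]]
bead top [[193.251  151.6722]
 [322.585  151.6516]]
tub [[208.6789 204.4851]
 [306.8708 204.485 ]]
bottom end [[202.9751  76.773 ]
 [312.5727  76.7315]]
```

View pics/w14c.png

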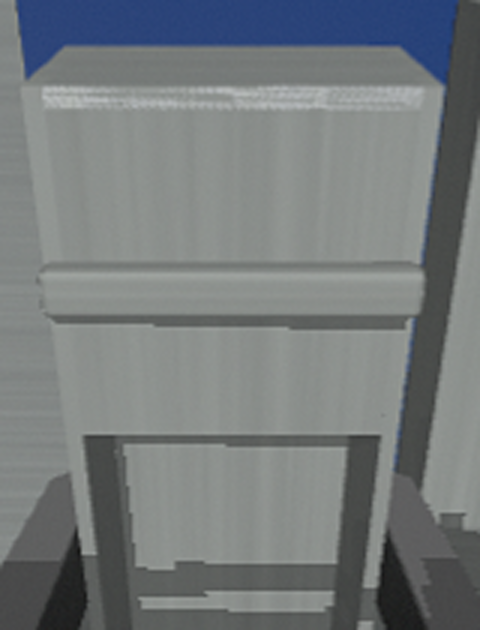

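```bash
python3 - <<'E'
from h import *
from plant import capture
s=st()
c=capture("scene"); crop(c["pixels"],50,60,250,210,4,"pics/s6.png")
s=st()
E
```

```text
t 18.0 p [ 0.4717 -0.1392  0.2472] F [ 0.2 -0.1 -4. ] op 0.0595
t 18.05 p [ 0.4723 -0.1386  0.2462] F [ 0.7  0.7 -4.2] op 0.0597
```

View pics/s6.png

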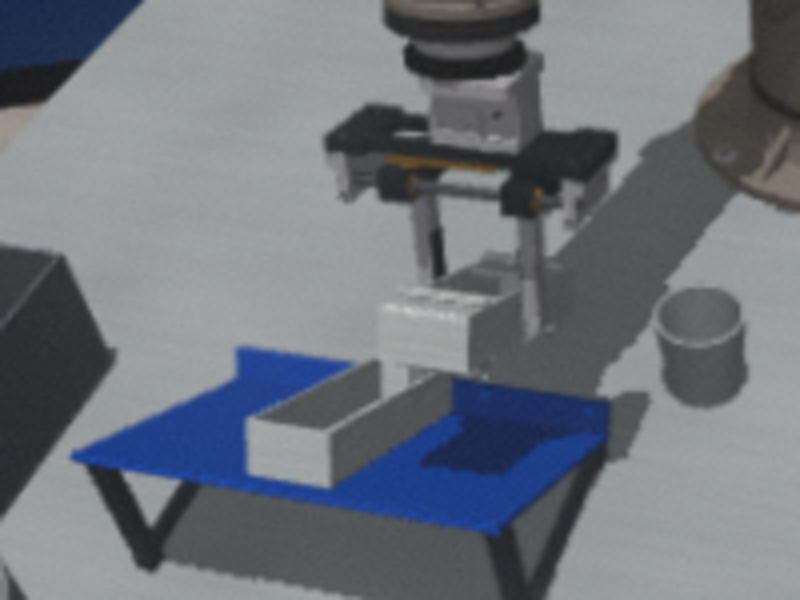

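```bash
cat >> h.py <<'E'
CC=np.array([.0012,0,.0837])
def place(x,y,z,yaw):
    Rt=R.from_euler('z',yaw,degrees=True).as_matrix()@TT.T
    return np.array([x,y,z])-Rt@CC, Rt
E
python3 - <<'E'
from h import *
s=st()
p,Rt=place(.5298,.2155,.171+.1,-6.5); print(p)
print((rq(s["tcp_rot"]).inv().apply([0,0,.11])/.12/3).round(3))
s2=dict(s); s2["ee_pos"]=s["ee_pos"]+np.array([0,0,.11])
plan(s2,p,Rt,12,1)
E
```

```text
t 18.05 p [ 0.4723 -0.1386  0.2462] F [ 0.7  0.7 -4.2] op 0.0597
[0.55003147 0.21319492 0.35219424]
[ 0.08  -0.    -0.295]
dist 360.2985761933785 ang 30.993479687348046 min rows 7.20597152386757
[[-0.0, -0.007, 0.0017], [0.055, -0.243, 0.018], 1]
[[-0.0, -0.007, 0.0017], [0.053, -0.244, 0.016], 1]
[[-0.0, -0.007, 0.0017], [0.051, -0.245, 0.013], 1]
[[-0.0, -0.007, 0.0017], [0.049, -0.245, 0.011], 1]
[[-0.0, -0.007, 0.0017], [0.047, -0.246, 0.009], 1]
[[-0.0, -0.007, 0.0017], [0.044, -0.246, 0.007], 1]
[[-0.0, -0.007, 0.0017], [0.042, -0.247, 0.005], 1]
[[-0.0, -0.007, 0.0017], [0.039, -0.247, 0.003], 1]
[[-0.0, -0.007, 0.0017], [0.037, -0.247, 0.002], 1]
[[-0.0, -0.007, 0.0017], [0.034, -0.248, 0.0], 1]
[[-0.0, -0.007, 0.0017], [0.031, -0.248, -0.001], 1]
[[-0.0, -0.007, 0.0017], [0.029, -0.249, -0.003], 1]
```

Emit:
{"name": "jog_arm", "arguments": {"deltas": [[[0, 0, 0], [0.08, 0, -0.295], 1], [[0, 0, 0], [0.08, 0, -0.295], 1], [[0, 0, 0], [0.08, 0, -0.295], 1], [[0, -0.007, 0.0017], [0.055, -0.243, 0.018], 1], [[0, -0.007, 0.0017], [0.053, -0.244, 0.016], 1]]}}

```text
t: 18.55
ee_pos: [0.4859, -0.0794, 0.3549]
tcp_rot: [-0.002, 0.996, -0.004, 0.088]
wrist_force: [1.3, -0.0, -4.6]
opening: 0.06
```

Emit:
{"name": "jog_arm", "arguments": {"deltas": [[[0, -0.007, 0.0017], [0.051, -0.245, 0.013], 1], [[0, -0.007, 0.0017], [0.049, -0.245, 0.011], 1], [[0, -0.007, 0.0017], [0.047, -0.246, 0.009], 1], [[0, -0.007, 0.0017], [0.044, -0.246, 0.007], 1], [[0, -0.007, 0.0017], [0.042, -0.247, 0.005], 1]]}}

```text
t: 19.05
ee_pos: [0.5182, 0.0683, 0.3512]
tcp_rot: [-0.004, 0.999, -0.029, -0.024]
wrist_force: [0.3, -0.8, -4.1]
opening: 0.0597
```

```bash
python3 - <<'E'
from h import *
s=st(); print(np.round(s["joint_pos"],3))
p,Rt=place(.5298,.2155,.171+.1,-6.5)
plan(s,p,Rt,5,1)
E
```

```text
t 19.05 p [0.5182 0.0683 0.3512] F [ 0.3 -0.8 -4.1] op 0.0597
[-0.67   0.157  0.484  1.884 -0.1    1.165 -1.777]
dist 148.32651825462182 ang 12.530375410534521 min rows 2.966530365092436
[[0.0, -0.0067, 0.0018], [0.039, -0.244, -0.002], 1]
[[0.0, -0.0067, 0.0018], [0.036, -0.245, -0.003], 1]
[[0.0, -0.0067, 0.0018], [0.033, -0.245, -0.005], 1]
[[0.0, -0.0067, 0.0018], [0.03, -0.245, -0.006], 1]
[[0.0, -0.0067, 0.0018], [0.027, -0.246, -0.007], 1]
```

Emit:
{"name": "jog_arm", "arguments": {"deltas": [[[0, -0.0067, 0.0018], [0.039, -0.244, -0.002], 1], [[0, -0.0067, 0.0018], [0.036, -0.245, -0.003], 1], [[0, -0.0067, 0.0018], [0.033, -0.245, -0.005], 1], [[0, -0.0067, 0.0018], [0.03, -0.245, -0.006], 1], [[0, -0.0067, 0.0018], [0.027, -0.246, -0.007], 1]]}}

```text
t: 19.55
ee_pos: [0.5501, 0.2133, 0.3518]
tcp_rot: [-0.007, 0.99, -0.057, -0.129]
wrist_force: [1.1, -0.3, -5.0]
opening: 0.0598
```

Emit:
{"name": "jog_arm", "arguments": {"deltas": [[[0, 0, 0], [0, 0, 0], 1], [[0, 0, 0], [0, 0, 0], 1], [[0, 0, 0], [0, 0, 0], 1], [[0, 0, 0], [0, 0, 0], 1], [[0, 0, 0], [0, 0, 0], 1]]}}

```text
t: 20.05
ee_pos: [0.5499, 0.2108, 0.3539]
tcp_rot: [-0.007, 0.99, -0.057, -0.127]
wrist_force: [-0.2, -0.7, -3.5]
opening: 0.0601
```

```bash
python3 - <<'E'
from h import *
from plant import capture
np.set_printoptions(precision=4,suppress=True)
s=st(); print(np.round(s["joint_pos"],3))
p,Rt=place(.5298,.2155,.171+.03,-6.5)
plan(s,p,Rt,1,1)
print(rq(s["tcp_rot"]).as_matrix()@TT)
c=capture("wrist"); cv2.imwrite("pics/w15.png",cv2.cvtColor(c["pixels"],cv2.COLOR_RGB2BGR))
c=capture("scene"); crop(c["pixels"],250,80,340,250,3.5,"pics/s7.png")
E
```

```text
t 20.05 p [0.5499 0.2108 0.3539] F [-0.2 -0.7 -3.5] op 0.0601
[-0.736  0.371  0.424  1.636 -0.259  1.407 -1.933]
dist 71.73600462035361 ang 0.3097159553668043 min rows 1.434720092407072
[[0.0, -0.0008, -0.0003], [0.15, -0.02, 0.578], 1]
[[ 0.9933  0.1151 -0.0049]
 [-0.1151  0.9934  0.0011]
 [ 0.005  -0.0006  1.    ]]
```

View pics/w15.png

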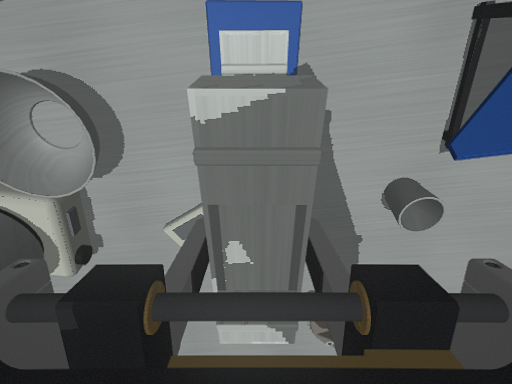

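View pics/s7.png

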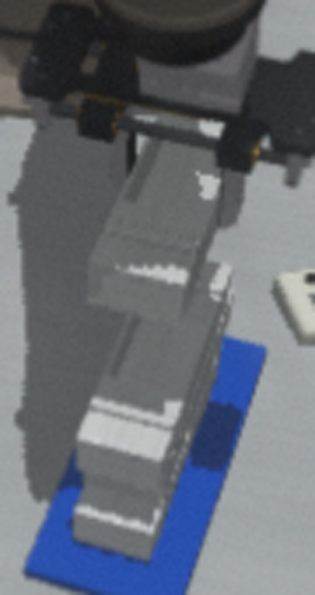

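```bash
python3 - <<'E'
from h import *
from plant import capture
np.set_printoptions(precision=4,suppress=True)
s=st(); c=capture("wrist"); crop(c["pixels"],190,0,330,100,5,"pics/w15c.png")
P=onz(c,[(219,31),(289,30)],.147,s); a=np.radians(-6.5)
print(P,P.mean(0)[:2]-.098*np.array([np.cos(a),np.sin(a)]))
p,Rt=place(.5298,.2155,.171+.03,-6.5)
plan(s,p,Rt,5,1)
E
```

```text
t 20.15 p [0.5499 0.211  0.354 ] F [-1.7 -0.2 -5.1] op 0.0596
[[0.6507 0.2326 0.147 ]
 [0.6445 0.1726 0.147 ]] [0.5502 0.2137]
dist 71.79605778639105 ang 0.30509514036614643 min rows 1.4359211557278209
[[0.0, -0.0002, -0.0001], [0.03, -0.004, 0.116], 1]
[[0.0, -0.0002, -0.0001], [0.03, -0.004, 0.116], 1]
[[0.0, -0.0002, -0.0001], [0.03, -0.004, 0.116], 1]
[[0.0, -0.0002, -0.0001], [0.03, -0.004, 0.116], 1]
[[0.0, -0.0002, -0.0001], [0.031, -0.004, 0.116], 1]
```

View pics/w15c.png

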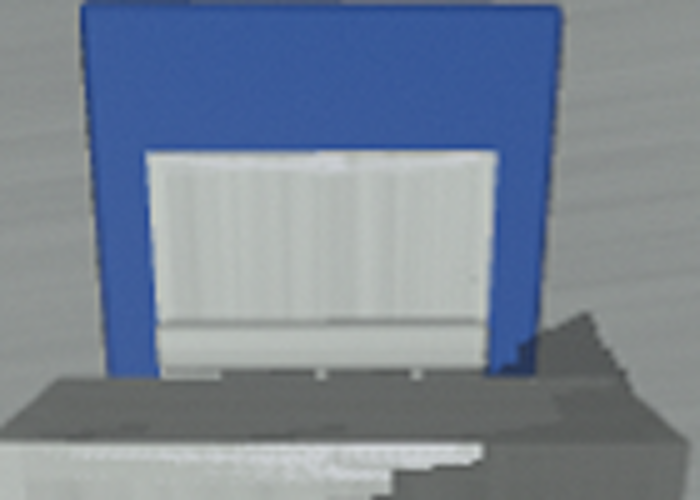

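Emit:
{"name": "jog_arm", "arguments": {"deltas": [[[0, -0.0008, -0.0003], [0.03, -0.004, 0.116], 1], [[0, 0, 0], [0.03, -0.004, 0.116], 1], [[0, 0, 0], [0.03, -0.004, 0.116], 1], [[0, 0, 0], [0.03, -0.004, 0.116], 1], [[0, 0, 0], [0.031, -0.004, 0.116], 1]]}}

```text
t: 20.7
ee_pos: [0.5496, 0.2138, 0.2801]
tcp_rot: [-0.007, 0.99, -0.056, -0.13]
wrist_force: [0.2, 0.4, -5.3]
opening: 0.0597
```

Emit:
{"name": "jog_arm", "arguments": {"deltas": [[[0, 0, 0], [0, 0, 0], 1], [[0, 0, 0], [0, 0, 0], 1], [[0, 0, 0], [0, 0, 0], 1], [[0, 0, 0], [0, 0, 0], 1], [[0, 0, 0], [0, 0, 0], 1]]}}

```text
t: 21.2
ee_pos: [0.55, 0.2138, 0.2823]
tcp_rot: [-0.007, 0.99, -0.056, -0.129]
wrist_force: [0.1, 0.2, -5.0]
opening: 0.0599
```

```bash
python3 - <<'E'
from h import *
from plant import capture
np.set_printoptions(precision=4,suppress=True)
s=st()
p,Rt=place(.5298,.2155,.171+.005,-6.5)
print(p);plan(s,p,Rt,1,1)
print(rq(s["tcp_rot"]).as_matrix()@TT)
c=capture("scene"); crop(c["pixels"],250,80,340,250,3.5,"pics/s8.png")
E
```

```text
t 21.2 p [0.55   0.2138 0.2823] F [ 0.1  0.2 -5. ] op 0.0599
[0.55   0.2132 0.2572]
dist 25.111368899688507 ang 0.04108554759304514 min rows 0.50222737799377
[[0.0, -0.0001, 0.0001], [0.054, 0.005, 0.202], 1]
[[ 0.9936  0.1126 -0.0003]
 [-0.1126  0.9936  0.0001]
 [ 0.0003 -0.0001  1.    ]]
```

View pics/s8.png

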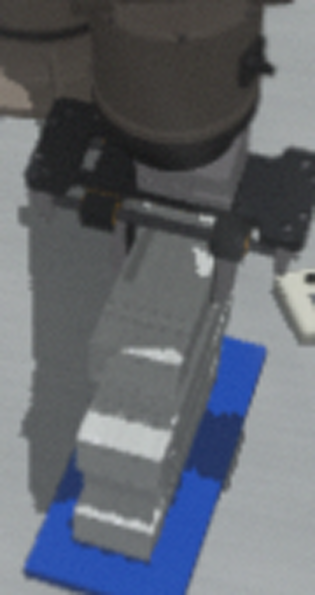

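Emit:
{"name": "jog_arm", "arguments": {"deltas": [[[0, 0, 0], [0.022, 0.005, 0.08], 1], [[0, 0, 0], [0.018, 0, 0.07], 1], [[0, 0, 0], [0.014, 0, 0.052], 1], [[0, 0, 0], [0, 0, 0], 1], [[0, 0, 0], [0, 0, 0], 1]]}}

```text
t: 21.75
ee_pos: [0.5498, 0.2131, 0.2564]
tcp_rot: [-0.007, 0.99, -0.056, -0.13]
wrist_force: [0.1, 0.5, -3.9]
opening: 0.0596
```

Emit:
{"name": "jog_arm", "arguments": {"deltas": [[[0, 0, 0], [0.003, 0, 0.01], 1], [[0, 0, 0], [0.003, 0, 0.01], 1], [[0, 0, 0], [0, 0, 0], 1], [[0, 0, 0], [0, 0, 0], 1], [[0, 0, 0], [0, 0, 0], 1]]}}

```text
t: 22.25
ee_pos: [0.5499, 0.2132, 0.2543]
tcp_rot: [-0.007, 0.99, -0.056, -0.13]
wrist_force: [-0.1, 0.2, -4.3]
opening: 0.0597
```

Emit:
{"name": "jog_arm", "arguments": {"deltas": [[[0, 0, 0], [0.003, 0, 0.01], 1], [[0, 0, 0], [0, 0, 0], 1], [[0, 0, 0], [0, 0, 0], 1], [[0, 0, 0], [0, 0, 0], 1], [[0, 0, 0], [0, 0, 0], 1]]}}

```text
t: 22.75
ee_pos: [0.5499, 0.2131, 0.253]
tcp_rot: [-0.007, 0.99, -0.056, -0.13]
wrist_force: [0.1, -0.3, -4.9]
opening: 0.06
```

Emit:
{"name": "jog_arm", "arguments": {"deltas": [[[0, 0, 0], [0.003, 0, 0.01], 1], [[0, 0, 0], [0, 0, 0], 1], [[0, 0, 0], [0, 0, 0], 1], [[0, 0, 0], [0, 0, 0], 1], [[0, 0, 0], [0, 0, 0], 1]]}}

```text
t: 23.25
ee_pos: [0.5499, 0.2131, 0.2517]
tcp_rot: [-0.007, 0.99, -0.056, -0.13]
wrist_force: [-0.8, -0.3, -4.8]
opening: 0.0598
```

Emit:
{"name": "jog_arm", "arguments": {"deltas": [[[0, 0, 0], [0.002, 0, 0.007], 1], [[0, 0, 0], [0, 0, 0], 1], [[0, 0, 0], [0, 0, 0], 1], [[0, 0, 0], [0, 0, 0], 1], [[0, 0, 0], [0, 0, 0], 1]]}}

```text
t: 23.75
ee_pos: [0.55, 0.2132, 0.2511]
tcp_rot: [-0.007, 0.99, -0.056, -0.13]
wrist_force: [-1.1, -0.4, 5.9]
opening: 0.0596
```

Emit:
{"name": "jog_arm", "arguments": {"deltas": [[[0, 0, 0], [0.001, 0, 0.004], 1], [[0, 0, 0], [0, 0, 0], 1], [[0, 0, 0], [-0.001, 0, -0.004], 1], [[0, 0, 0], [0, 0, 0], 1], [[0, 0, 0], [0, 0, 0], 1]]}}

```text
t: 24.25
ee_pos: [0.55, 0.2131, 0.2511]
tcp_rot: [-0.007, 0.99, -0.056, -0.13]
wrist_force: [-0.9, -1.0, 6.1]
opening: 0.0601
```

Emit:
{"name": "jog_arm", "arguments": {"deltas": [[[0, 0, 0], [0, 0, 0], -0.5], [[0, 0, 0], [0, 0, 0], -0.8], [[0, 0, 0], [0, 0, 0], -1], [[0, 0, 0], [0, 0, 0], -1], [[0, 0, 0], [0, 0, 0], -1]]}}

```text
t: 24.75
ee_pos: [0.55, 0.2131, 0.2507]
tcp_rot: [-0.007, 0.99, -0.056, -0.13]
wrist_force: [-0.2, -0.3, 0.2]
opening: 0.0934
```

```bash
python3 - <<'E'
from h import *
from plant import capture
s=st()
c=capture("scene"); crop(c["pixels"],250,80,340,250,3.5,"pics/s9.png")
c=capture("wrist"); cv2.imwrite("pics/w16.png",cv2.cvtColor(c["pixels"],cv2.COLOR_RGB2BGR))
E
```

```text
t 24.75 p [0.55   0.2131 0.2507] F [-0.2 -0.3  0.2] op 0.0934
```

View pics/s9.png

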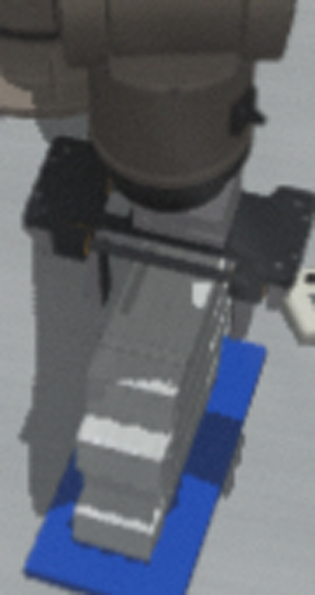

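View pics/w16.png

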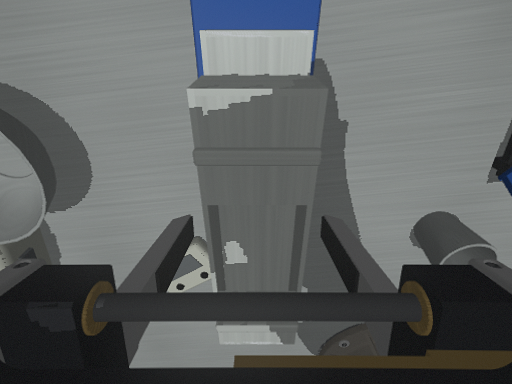

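Emit:
{"name": "jog_arm", "arguments": {"deltas": [[[0, 0, 0], [0, 0, -0.1], -1], [[0, 0, 0], [0, 0, -0.3], -1], [[0, 0, 0], [0, 0, -0.3], -1], [[0, 0, 0], [0, 0, -0.3], -1], [[0, 0, 0], [0, 0.2, 0], -1]]}}

```text
t: 25.35
ee_pos: [0.5799, 0.1881, 0.3717]
tcp_rot: [-0.009, 0.99, -0.054, -0.127]
wrist_force: [0.1, -0.4, -1.3]
opening: 0.094
```

Emit:
{"name": "jog_arm", "arguments": {"deltas": [[[0, 0.01, 0], [0, 0.3, 0], -1], [[0, 0.01, 0], [0, 0.3, 0], -1], [[0, 0.01, 0], [0, 0.3, 0], -1], [[0, 0.01, 0], [0, 0.3, 0], -1], [[0, 0, 0], [0, 0.3, 0], -1]]}}

```text
t: 25.85
ee_pos: [0.557, 0.0054, 0.3683]
tcp_rot: [-0.0, 0.998, -0.056, -0.003]
wrist_force: [0.0, 0.6, 0.2]
opening: 0.0941
```

Emit:
{"name": "jog_arm", "arguments": {"deltas": [[[0, 0, 0], [0, 0.3, 0], -1], [[0, 0, 0], [0, 0.2, 0], -1], [[0, 0, 0], [0, 0, 0], -1], [[0, 0, 0], [0, 0, 0], -1], [[0, 0, 0], [0, 0, 0], -1]]}}

```text
t: 26.35
ee_pos: [0.5512, -0.0516, 0.3673]
tcp_rot: [-0.0, 0.998, -0.056, -0.004]
wrist_force: [-0.3, 0.9, -0.0]
opening: 0.094
```

```bash
python3 - <<'E'
from h import *
from plant import capture
s=st()
c=capture("scene"); cv2.imwrite("pics/s10.png",cv2.cvtColor(c["pixels"],cv2.COLOR_RGB2BGR)); crop(c["pixels"],250,100,340,250,4,"pics/s10c.png")
c=capture("top"); cv2.imwrite("pics/t6.png",cv2.cvtColor(c["pixels"],cv2.COLOR_RGB2BGR)); crop(c["pixels"],170,140,260,250,5,"pics/t6c.png")
E
```

```text
t 26.35 p [ 0.5512 -0.0516  0.3673] F [-0.3  0.9 -0. ] op 0.094
```

View pics/s10c.png

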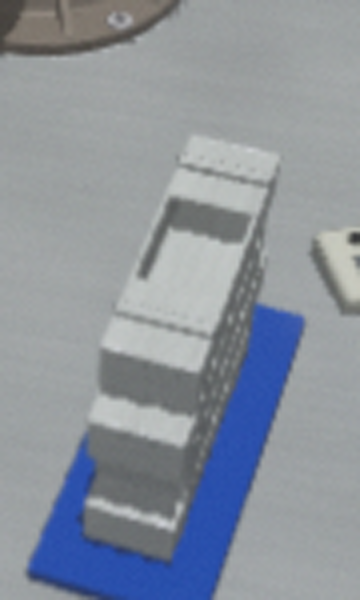

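View pics/t6.png

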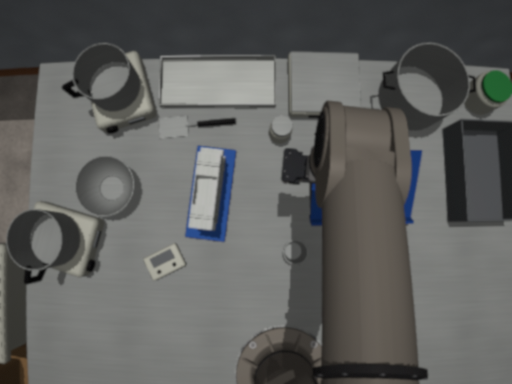

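View pics/t6c.png

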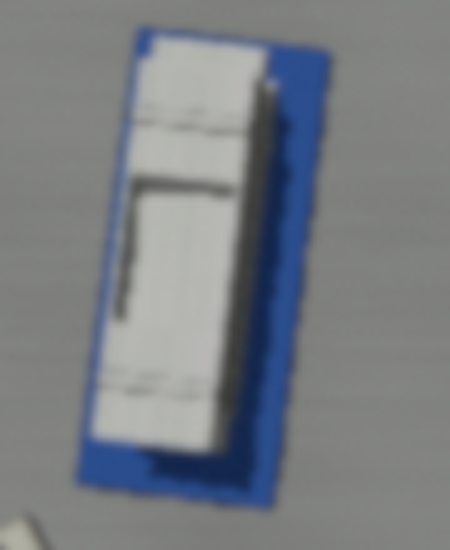

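```bash
python3 - <<'E'
from h import *
from plant import capture
np.set_printoptions(precision=4,suppress=True)
c=capture("top")
T=onz(c,unc([(138,55),(259,72),(213,453),(92,440)],170,140,5),.191); print("fourth",T,T.mean(0),np.degrees(np.arctan2(*((T[0]+T[1]-T[2]-T[3]))[[1,0]])), np.linalg.norm(T[0]-T[3]))
T=onz(c,unc([(153,37),(268,47)],170,140,5),.147); print("third far end",T)
c=capture("scene")
H=onz(c,unc([(101,347),(208,372),(278,157),(190,135)],250,100,4),.191);print("fourth sc",H,H.mean(0))
H=onz(c,unc([(88,425),(188,448)],250,100,4),.147);print("third sc end",H,H.mean(0))
H=onz(c,unc([(85,510),(175,532)],250,100,4),.059);print("low sc end",H,H.mean(0))
E
```

```text
fourth [[0.6326 0.2339 0.191 ]
 [0.6237 0.1714 0.191 ]
 [0.4288 0.1932 0.191 ]
 [0.4351 0.2545 0.191 ]] [0.53   0.2132 0.191 ] -6.173537732877095 0.19860465090321852
third far end [[0.6514 0.2316 0.147 ]
 [0.6459 0.1695 0.147 ]]
fourth sc [[0.6246 0.1745 0.191 ]
 [0.6295 0.2378 0.191 ]
 [0.4393 0.2543 0.191 ]
 [0.4311 0.1952 0.191 ]] [0.5311 0.2154 0.191 ]
third sc end [[0.6485 0.1729 0.147 ]
 [0.6522 0.2333 0.147 ]] [0.6503 0.2031 0.147 ]
low sc end [[0.6483 0.1731 0.059 ]
 [0.6522 0.2317 0.059 ]] [0.6503 0.2024 0.059 ]
```

```bash
python3 - <<'E'
from plant import ctrl
print(ctrl.job_done())
E
```

```text
the job is handed in; nothing more can be done
None
```

Both lipped tins are on the stack, level and staggered, and the job was handed in after about 26.5 s of the 58 s. It reported no verdict, so this rests on my own final pictures.

**Placing:** The right-lane tin is the third layer, and its far end lines up with the bottom tin's to within about 1 mm. The left-lane tin is the fourth. Its middle measures (0.530, 0.213) in the top camera and (0.531, 0.215) in the scene camera, against (0.529–0.531, 0.215) for the second tin. Both were lowered until the wrist felt contact, at about the expected heights, and released. The largest push was about 18 N, during the first placing.

**Stack and surroundings:** The bottom and second tins measured the same before and after, to within 1–2 mm where I could see them. The cup, jar, spatula, bowl and timer look unmoved in the last top view. The plain tin was in place in my last view of it, after the second pick-up. The arm hid it in the final picture, though it passed over that lane with nothing touching.

**What went wrong or disagreed:**
- On the second pick-up the arm ran into joint range limits (joints 5 and 6) at the full 30° tilt. I backed off and gripped at a 15° tilt instead, then took that out again when placing.
- Early camera readings of the bottom tin's lengthwise position differed by about 5 mm. I used the wrist camera's value, and the later checks agreed with it.

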